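Bolt up the lens-strip cleaning box

ROBOT

A 6-joint arm with a two-finger parallel gripper is mounted at the origin on the work surface. World frame = base frame: x ahead of the robot, y to its left, z up, the work surface at z = 0. Lengths are in m, angles in degrees, forces in N, time in s.
With the tool pointing down it reaches from about 0.4 to 0.825 m from the base axis. Payload 7 kg.
Tool frame: the origin (TCP) lies between the finger pads; the fingertips stand ctrl.tip_extent ahead of it and the grasp point (between the pads) lies 2 mm behind it (ctrl.tip_extent is the distance from the TCP to the fingertips, in m); z points along the fingers, y is the direction in which the jaws open and shut (so a half turn about z gives the same grasp; the last joint's range is limited). The gripper opens to 88 mm and grips with 3 to 60 N. Pads are 19 mm wide; open, the fingers measure 130 mm over their backs; the gripper's body (78 mm by 193 mm) begins 47 mm behind the grasp point.
Start: joints at [88.757, 20.546, 0.682, 0, -70.136, -16.507], TCP at [0.206, 0.643, 0.223] pointing down, gripper open.
Joint ranges: [-176.03, 176.03], [-82.01, 121.73], [-58.28, 71.71], [-173.87, 95.51], [-174.79, -0.11], [-173.66, 173.66]. Speed limits (degrees/s): [136.94, 136.94, 172.46, 180, 180, 180].

INTERFACE

Orientations are given as [roll, pitch, yaw] about the fixed x, y, z axes, in that order (R = Rz(yaw) Ry(pitch) Rx(roll)).
In Python, from plant import ctrl gives the robot as it stands.
- The arm moves only by the shell command python3 -m handwheel 'ROWS' [OPENING]. ROWS is JSON, a list of rows, each a list of 6 numbers: the shift along the tool's x, y, z in m, then the turn, a rotation vector about the tool's x, y, z in rad. In form: [[dx, dy, dz, ax, ay, az], ...]. A call has 1 to 8 rows; each row is the pose to reach, as a shift and turn from the pose commanded when the call began, along the tool's axes at that moment; what a row does not reach only later rows make up. A row lasts 1/8 s, in which the tool goes at most 62.5 mm and 10.7 degrees, less where a joint would pass 70% of its speed; a pose out of reach is approached as far as the arm can. A call with a gripper value outside its range is refused whole. OPENING is the closure, from -1 (fully open) to 1 (shut), so that 0 is half open, set as the call begins (- or left out, the last holds). The fingers move at their own pace and stop on an object; the grip force is fixed at half the most. Time passes only in rows, so rows that repeat a pose let the fingers close. It gives the time, the measured TCP pose, the force and the opening at its end, in the units of the state.
- ctrl.get_obs(): the state, without advancing time (a new reading comes with each control period).
- ctrl.snapshot(name): name is "side" or "top" or "wrist"; returns a dict with "img" (400x640x3 uint8, blue, green, red), "fx", "fy", "cx", "cy" (pixels), "distortion" ([k1, k2, p1, p2, k3] as OpenCV has them; the pictures are not rectified), "R" (3x3) and "t" (3): a world point X has camera coordinates R X + t. Camera axes: x right, y down, z forward; pixel columns grow to the right and rows downward; lengths in m; the calibration is good to about 2 mm. A picture is of the moment at which its call begins. There is no depth.
- ctrl.close_job(): hands the job in, once; it reports no verdict.
The state is a dict: "clock": time; "joint_pos": joint angles; "qvel": joint speeds; "tau": joint torques, N m; "tool_pos": TCP position; "orientation": TCP orientation; "force": force on the tool from outside, world axes, zero at the start; "moment": the same for the moment, N m; "opening": finger opening in m.
Only numpy, scipy, OpenCV 4.12 (cv2) and the standard library are available. Lean on these libraries where they do the work, as an engineer would, in place of code of your own. Each camera call takes 0.05 s, during which the arm holds its last target.

TASK

Get the cleaning box ready for its run: first lift the gate lever out of its locked notch, bring it along the slot and let it drop into the open notch, then lay every bronze strip that is on the table in the box. Unhook the cover plate from the sloping rack and lay it flat and square over the box so that the opening is closed all round, then take the lever back and let it drop fully into the locked notch. Leave the glass bullseye, the vial and the punch where they are.

Things in the scene. Friction and masses are not known exactly. Their poses are not given: they have to be found in the camera images.
- cleanbox: Open-topped steel box fixed to the table, 150 mm (its x) by 214 mm (its y), 65 mm high; walls 12 mm, opening 126 by 190 mm; inner floor 12 mm above the table. Origin on the table under its middle, z up. On its +y side is the lift gate (70 mm wide, y = 117 to 257 mm, top at 118 mm): two side plates with a slot along y, a notch at each end and a 25 mm high tooth between.
- bolt (a joint): Gate lever's travel along the box's +y, m: 0 = over the locked notch (nearer the box; the bolt tongue reaches 45 mm over the box from its +y side), 0.080 = over the open notch (tongue clear of the box). Both ends are hard stops right over the notches; friction about 1 N. The lever passes the tooth only when lifted more than 25 mm.
- lift (a joint): Height by which the gate lever is lifted, m: 0 = bottom of a notch, 0.025 = riding on the tooth, 0.034 = upper stop. Slides straight up and down, no spring; falls by its own weight (0.3 kg) when let go over a notch. At 0 the bolt tongue's underside is 72 mm above the table, 3 mm above a cover lying on the box.
- lever_grip (a point): Centre of the gate lever's upright round black grip: 30 mm diameter, 55 mm tall, on a 14 mm stem; 172 mm above the table when the lever is down. The lever does not turn.
- cover: Aluminium cover plate, 4 mm thick, 150 mm (x) by 214 mm (y), 0.38 kg; origin at the middle of its underside, z out of its handle side. A tongue 60 mm wide runs on in +x to x = 135 mm with a keyhole in it: a square hole 26 by 26 mm centred at x = 93 mm, and from it a slot 11 mm wide in +x to x = 122 mm. At the start it lies on the sloping rack, the screw at the slot's end.
- cover_grip (a point): Centre of the cover's bar handle, 38 mm above the plate's underside (34 mm above its upper face) on the plate's z; axes as the cover's. The bar is 70 mm long in x, 16 mm thick in y, 16 mm tall in z, on two posts.
- rack: Sloping wooden hanging board, 240 mm wide, fixed; its face rises at 35 degrees in the rack's +x and looks up and to its -x. Origin on the table under the middle of the face, z up. On the face a screw: 8 mm shank, 18 mm head from 9 to 14 mm off the face. To unhook the cover move it 25 mm up the slope (its own +x; 21 to 29 mm will do), then off along its own +z by 20 mm or more.
- strip1_mid (a point): Centre of a straight bronze strip, 95 mm long (its x), 22 by 22 mm in section, grooved on one face, 0.2 kg, loose on the table (two or three of the four are there; None when absent).
- strip2_mid (a point): Centre of a straight bronze strip, 95 mm long (its x), 22 by 22 mm in section, grooved on one face, 0.2 kg, loose on the table (two or three of the four are there; None when absent).
- strip3_mid (a point): Centre of a straight bronze strip, 95 mm long (its x), 22 by 22 mm in section, grooved on one face, 0.2 kg, loose on the table (two or three of the four are there; None when absent).
- strip4_mid (a point): Centre of a straight bronze strip, 95 mm long (its x), 22 by 22 mm in section, grooved on one face, 0.2 kg, loose on the table (two or three of the four are there; None when absent).
- bullseye: Thick round glass bullseye disc, 124 mm diameter, 26 mm high, lying on the table; bystander.
- vial: Cork-topped glass vial, 34 mm diameter, 87 mm high, standing upright; origin under its foot; bystander.
- punch: Brass drift punch, 160 mm long, lying on the table; bystander.
There are look-alikes about, which are no part of the job. Leave any turquoise look-alike of the part that bears strip1_mid alone.

How it is judged:
By the outcome, as a careful person would: the job done as asked, in the order asked, and still so for the second after the job is handed in, with the robot touching nothing.
Of strip1, strip2, strip3, strip4 only 2 to 3 are there at a start; the rules pass over those that are not, and their reading is None.
At some moment in a run one of strip1, strip2, strip3, strip4 may be knocked a few centimetres aside while the robot is not near it.
It also fails if it takes over 210 s, if anything falls off the work surface, if the arm or the gripper's body presses on something with over 40 N, if the wrist force passes 120 N, or if a joint passes its speed limit or range.

## Working session

There is one attempt and no reset: what is moved stays moved. The work goes in short steps, Python scripts to look and compute and a shell command to move; the robot and the scene stay as the last step left them, time stands still between calls to the robot, and variables do not carry over. Pictures are saved under pics/ and viewed, and the job is handed in when it is done.

```bash
ls; mkdir -p pics; python3 - <<'E'
from plant import ctrl
import cv2
print(ctrl.get_obs(), ctrl.tip_extent)
for n in ("side","top","wrist"):
    s=ctrl.snapshot(n); cv2.imwrite(f"pics/{n}0.png",s["img"]); print(n,s["fx"],s["fy"],s["cx"],s["cy"],s["distortion"],s["R"],s["t"])
E
```

```text
pics
{'clock': 0.0, 'joint_pos': array([ 8.87570790e+01,  2.05913398e+01,  6.32645638e-01, -2.07363498e-02,
       -7.01347922e+01, -1.65073150e+01]), 'qvel': array([-0.01138113, -0.01614628,  0.00436353, -0.02495219,  0.02056331,
        0.04174435]), 'tau': array([-1.27164363e-03, -5.82710016e+01,  2.93047893e+01,  6.99743852e+00,
        6.81135280e-03, -1.60322097e-04]), 'tool_pos': array([0.20565255, 0.64238206, 0.22181325]), 'orientation': array([ 1.79904828e+02, -7.87578561e-03, -1.77572918e+01]), 'force': array([0.63099497, 0.47857388, 0.16837429]), 'moment': array([0.00931161, 0.00558969, 0.02896008]), 'opening': 0.08759675994774364} 0.017
side 378.9057005418413 378.9057005418413 321.8367581903112 197.29922754094198 [0.00113333 0.         0.         0.         0.        ] [[ 8.27779142e-01 -5.61053707e-01 -6.55537672e-04]
 [-3.35928423e-01 -4.94692598e-01 -8.01518140e-01]
 [ 4.49370434e-01  6.63700211e-01 -5.97970101e-01]] [-0.44729702  0.29683076  0.90934218]
top 418.5481123435556 418.5481123435556 318.9655352190309 200.90856396318247 [-0.0367837  0.         0.         0.         0.       ] [[ 0.01963234 -0.99958131  0.02125487]
 [-0.98842142 -0.02260358 -0.1500406 ]
 [ 0.15045822 -0.01806312 -0.98845134]] [-0.0142556   0.57320748  1.21842546]
wrist 354.1133625788096 354.1133625788096 315.4468912186656 205.07007927073522 [-0.08000552  0.          0.          0.          0.        ] [[-3.04848287e-01 -9.52400813e-01  4.62575034e-04]
 [-9.23237899e-01  2.95632905e-01  2.45424056e-01]
 [-2.33878823e-01  7.43900362e-02 -9.69415710e-01]] [ 0.67561552 -0.03079612  0.38881951]
```

View pics/top0.png

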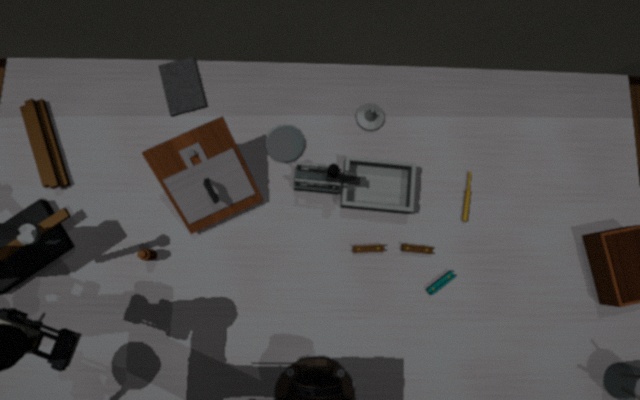

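View pics/side0.png

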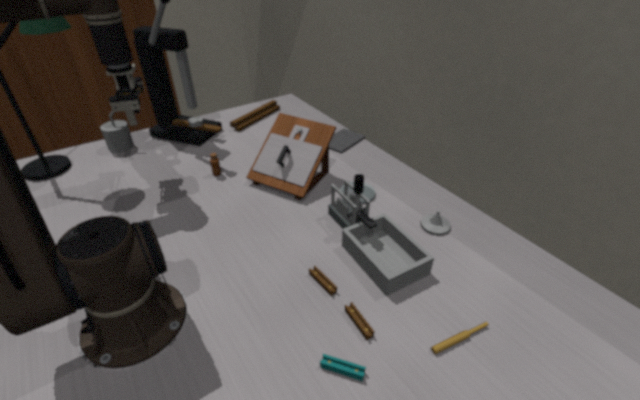

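View pics/wrist0.png

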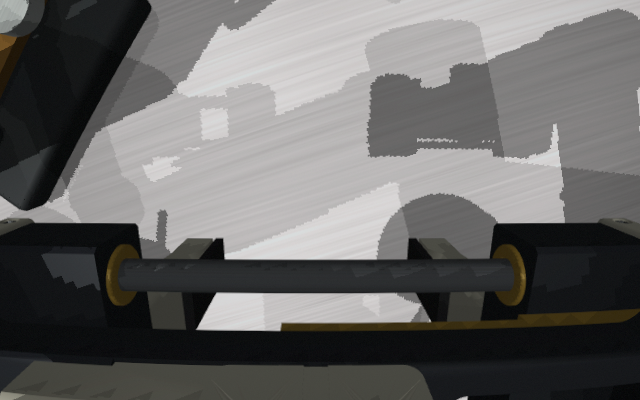

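Top view: the box is at (378,187), with the gate to its left and the black grip at about (333,171). The rack and cover are at (205,175). Two bronze strips lie at (368,248) and (417,249), with the turquoise look-alike at (440,282), the punch at (467,196), the bullseye at (286,143) and the small orange vial at (147,254). I'll enlarge and measure next.

```bash
cat > h.py <<'E'
from plant import ctrl
import cv2, numpy as np
from scipy.spatial.transform import Rotation as Ro
def K(s): return np.array([[s["fx"],0,s["cx"]],[0,s["fy"],s["cy"]],[0,0,1.]])
def ray(s,uv):
    p=cv2.undistortPoints(np.array([[uv]],float),K(s),np.array(s["distortion"]))[0,0]
    R=np.array(s["R"]);t=np.array(s["t"])
    return -R.T@t, R.T@np.array([p[0],p[1],1.])
def onz(s,uv,z):
    c,d=ray(s,uv); return c+d*(z-c[2])/d[2]
def tri(pairs):
    A=np.zeros((3,3));b=np.zeros(3)
    for s,uv in pairs:
        c,d=ray(s,uv);d/=np.linalg.norm(d);P=np.eye(3)-np.outer(d,d);A+=P;b+=P@c
    return np.linalg.solve(A,b)
def proj(s,X):
    R=np.array(s["R"]);t=np.array(s["t"])
    return cv2.projectPoints(np.array(X,float).reshape(-1,3),cv2.Rodrigues(R)[0],t,K(s),np.array(s["distortion"]))[0][:,0]
def crop(s,x0,y0,x1,y1,f,name):
    im=cv2.resize(s["img"][y0:y1,x0:x1],None,fx=f,fy=f,interpolation=cv2.INTER_CUBIC)
    im=np.clip(im.astype(float)*1.6,0,255).astype('uint8')
    cv2.imwrite(name,im)
def Rt():
    o=ctrl.get_obs()
    return np.array(o["tool_pos"]),Ro.from_euler('xyz',o["orientation"],degrees=True)
E
python3 - <<'E'
from h import *
s=ctrl.snapshot("top")
crop(s,270,90,470,300,2.8,"pics/t1.png")
crop(s,130,50,300,260,2.8,"pics/t2.png")
d=ctrl.snapshot("side")
crop(d,230,100,500,390,2,"pics/s1.png")
E
```

```text
(no output)
```

View pics/t1.png

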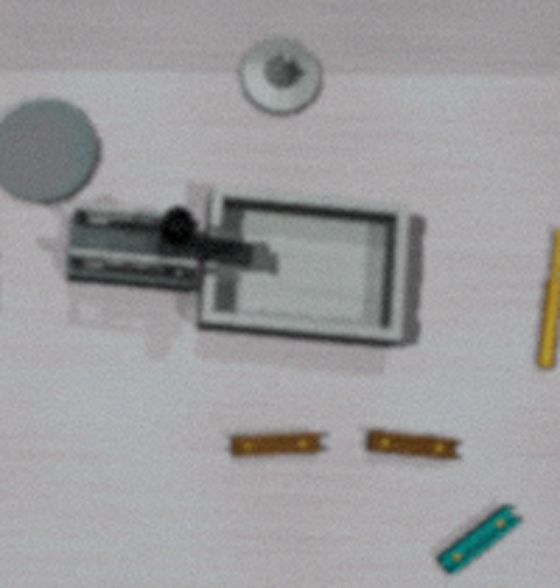

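View pics/t2.png

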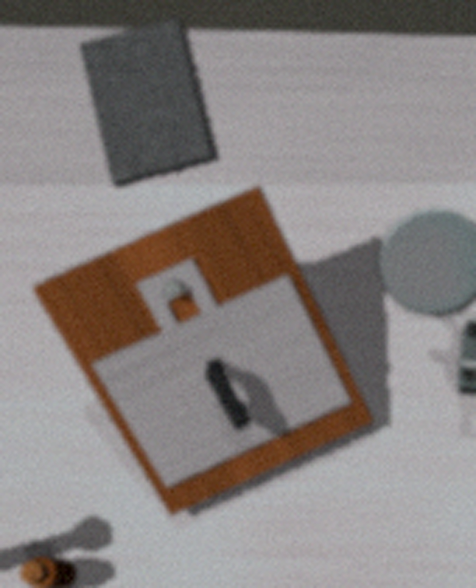

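View pics/s1.png

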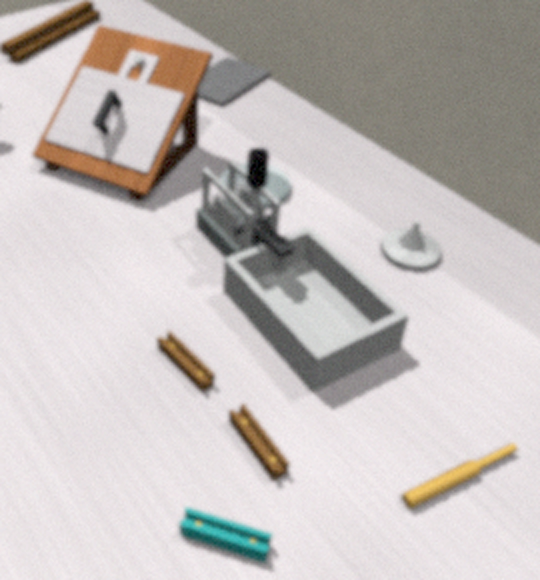

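```bash
python3 - <<'E'
from h import *
s=ctrl.snapshot("top");d=ctrl.snapshot("side")
T=lambda x,y:(270+x/2.8,90+y/2.8); T2=lambda x,y:(130+x/2.8,50+y/2.8); S=lambda x,y:(230+x/2,100+y/2)
np.set_printoptions(precision=4,suppress=True)
C=[onz(s,T(*p),.065) for p in [(212,190),(412,205),(405,343),(200,327)]]
print("box",*C, "mid",np.mean(C,0)); 
for i in range(4): v=C[(i+1)%4]-C[i]; print(np.linalg.norm(v),np.degrees(np.arctan2(v[1],v[0])))
Cs=[onz(d,S(*p),.065) for p in [(306,235),(406,320),(318,360),(226,260)]]
print("box side",*Cs,np.mean(Cs,0))
for i in range(4): v=Cs[(i+1)%4]-Cs[i]; print(np.linalg.norm(v),np.degrees(np.arctan2(v[1],v[0])))
g=tri([(s,T(178,224)),(d,S(258,167))]); print("grip",g, proj(s,g),T(178,224),proj(d,g),S(258,167))
h=tri([(s,T2(227,392)),(d,S(108,110))]);print("handle?",h)
for p,q in [((90,360),(78,68)),((293,275),(190,95)),((352,405),(148,172)),((168,490),(45,142))]:
    X=tri([(s,T2(*p)),(d,S(*q))]);print("cov",X, proj(s,X)-T2(*p))
for p,q in [((36,287),(97,26)),((260,187),(212,52)),((372,422),(148,195)),((172,512),(37,155))]:
    X=tri([(s,T2(*p)),(d,S(*q))]);print("rack",X, proj(s,X)-T2(*p))
for n,im,sn in(("top",s["img"],s),("side",d["img"],d)):
    hsv=cv2.cvtColor(cv2.GaussianBlur(im,(3,3),0),cv2.COLOR_BGR2HSV)
    m=cv2.inRange(hsv,(8,90,40),(24,255,255)); 
    for c in cv2.findContours(m,cv2.RETR_EXTERNAL,cv2.CHAIN_APPROX_NONE)[0]:
        if cv2.contourArea(c)<60: continue
        r=cv2.minAreaRect(c); b=cv2.boxPoints(r); 
        P=[onz(sn,x,.015) for x in b]; l=[P[1]-P[0],P[2]-P[1]]; L=max(l,key=np.linalg.norm)
        print(n,np.round(r[0]),cv2.contourArea(c),onz(sn,r[0],.015),[round(np.linalg.norm(x),3) for x in l],np.degrees(np.arctan2(L[1],L[0])))
print("vial",tri([(s,(147,254)),(d,(214,158))]))
for nm,p in (("bull",(286,143)),("punch",(467,196)),("turq",(440,282))): print(nm,onz(s,p,.02))
E
```

```text
box [ 0.7032 -0.0798  0.065 ] [ 0.6922 -0.2965  0.065 ] [ 0.5418 -0.2866  0.065 ] [ 0.554  -0.0685  0.065 ] mid [ 0.6228 -0.1828  0.065 ]
0.21703621994112382 -92.89799971257433
0.15080158328414645 176.2163801417977
0.21839485019484445 86.78477543522665
0.1496198200730328 -4.309717516516957
box side [ 0.6931 -0.0964  0.065 ] [ 0.6854 -0.2986  0.065 ] [ 0.5458 -0.2848  0.065 ] [ 0.5624 -0.0745  0.065 ] [ 0.6217 -0.1886  0.065 ]
0.2023455564104732 -92.1676698840329
0.1402766213588419 174.34598187341587
0.2109387343371016 85.50009054492725
0.13252136556720362 -9.51561712958147
grip [ 0.6404 -0.0382  0.1739] [[333.6906 169.8146]] (333.57142857142856, 170.0) [[358.7899 183.5423]] (359.0, 183.5)
handle? [0.588  0.3055 0.117 ]
cov [0.6099 0.4435 0.1329] [[-0.6081  1.1468]]
cov [0.7092 0.239  0.1383] [[ 0.9683 -1.6185]]
cov [0.5897 0.1857 0.055 ] [[ 0.63   -1.1321]]
cov [0.4942 0.3788 0.0465] [[ 0.4233 -0.8341]]
rack [0.6723 0.4815 0.1857] [[-0.2488  0.45  ]]
rack [0.7801 0.2681 0.1886] [[ 0.3052 -0.5058]]
rack [0.5767 0.1671 0.0239] [[ 0.6577 -1.189 ]]
rack [0.4739 0.3781 0.0265] [[ 0.6665 -
[... 1624 characters left out ...]
5 ] [np.float64(0.694), np.float64(0.396)] 50.26920600864326
side [120. 115.] 72.0 [0.2086 1.2334 0.015 ] [np.float64(0.095), np.float64(0.072)] 77.82382514547446
side [255. 115.] 426.0 [0.7385 0.8616 0.015 ] [np.float64(0.313), np.float64(0.121)] 22.9960248413116
side [  9. 123.] 1090.0 [-0.231   1.4193  0.015 ] [np.float64(0.143), np.float64(1.025)] -83.32348741610403
side [60. 81.] 10247.0 [0.0193 1.9217 0.015 ] [np.float64(1.867), np.float64(3.852)] -92.96125482516496
side [141.  64.] 1582.0 [0.4849 1.9821 0.015 ] [np.float64(0.388), np.float64(3.59)] -103.81407585498316
vial [0.4023 0.4898 0.0766]
bull [0.7582 0.1044 0.02  ]
punch [ 0.603  -0.4633  0.02  ]
turq [ 0.338  -0.3723  0.02  ]
```

```bash
python3 - <<'E'
from h import *
s=ctrl.snapshot("top");d=ctrl.snapshot("side")
crop(s,0,80,180,280,2.8,"pics/t3.png")
crop(d,100,80,300,200,3.5,"pics/s3.png")
E
```

```text
(no output)
```

View pics/t3.png

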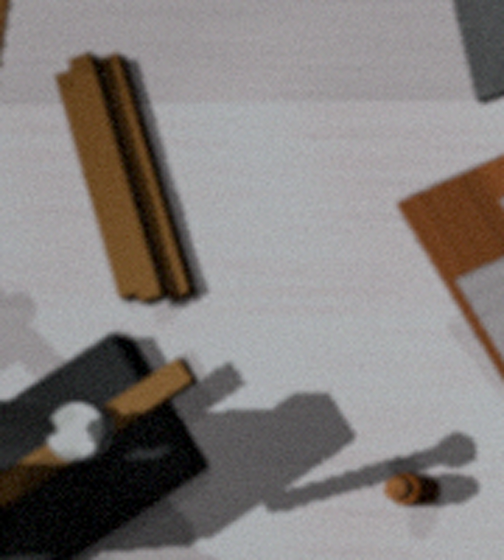

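View pics/s3.png

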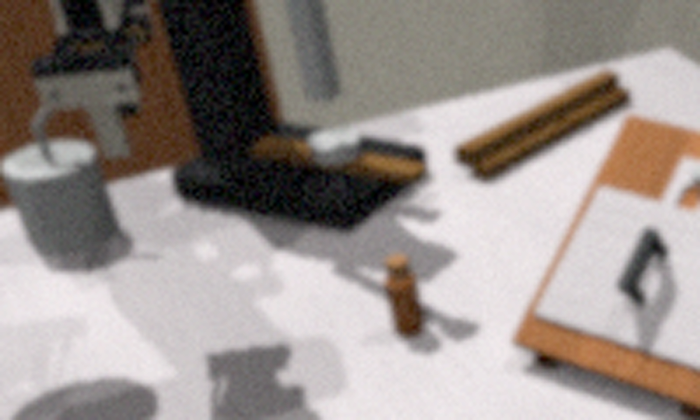

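Strip candidates:
- **(368,248) and (417,249):** bronze, grooved, measured about 93×20 mm on the table. These fit.
- **(440,282):** turquoise, so a look-alike to leave alone.
- **(40,143):** about 300 mm long bars, too long.
- **(53,219):** part of the microscope stage, not loose on the table.

So two strips are present. I'll check the area the arm is hiding later. The lever comes first.

```bash
cat >> h.py <<'E'
def plan(p,yaw,tilt=0.):
    """shift (tool axes, m) and rotvec (tool axes) from the present pose to p, with tool = Rz(yaw)Rx180 Ry(tilt)"""
    np.set_printoptions(precision=4,suppress=True)
    q,R=Rt(); G=Ro.from_euler('z',yaw,degrees=True)*Ro.from_euler('x',180,degrees=True)*Ro.from_euler('y',tilt,degrees=True)
    o=ctrl.get_obs()
    print("t",round(o["clock"],2),"at",q,np.array(o["orientation"]),"F",np.array(o["force"]),"op",o["opening"])
    print("shift",R.inv().apply(np.array(p)-q),"turn",(R.inv()*G).as_rotvec())
E
python3 -c "
from h import *
plan([.60,-.06,.36],-4.5); q,R=Rt(); print(R.inv().apply(np.array([.45,.30,.36])-q))"
```

```text
t 0.45 at [0.2058 0.6428 0.2227] [179.993    0.0001 -17.7525] F [-0.0679  0.5189  0.8089] op 0.08751586487627662
shift [ 0.5897  0.5492 -0.1372] turn [ 0.0001  0.     -0.2313]
[ 0.3371  0.252  -0.1373]
```

```bash
python3 -m handwheel '[[0,0,-0.06,0,0,0],[0.02,0.02,-0.12,0,0,-0.05],[0.06,0.05,-0.137,0,0,-0.1],[0.1,0.085,-0.137,0,0,-0.15],[0.14,0.12,-0.137,0,0,-0.2],[0.18,0.155,-0.137,0,0,-0.23],[0.22,0.19,-0.137,0,0,-0.231],[0.26,0.225,-0.137,0,0,-0.231]]' -1; python3 -c "
from h import *
plan([.60,-.06,.36],-4.5)"
```

```text
clock: 1.45
tool_pos: [0.3854, 0.3477, 0.3601]
orientation: [-180.0, -0.0, -4.5]
force: [0.8, -0.3, 0.8]
opening: 0.0877
t 1.45 at [0.3854 0.3477 0.3601] [-179.9589   -0.0202   -4.4951] F [ 0.8312 -0.3143  0.7748] op 0.08770802471984206
shift [ 0.2459  0.3896 -0.0001] turn [-0.0007 -0.0004  0.0001]
```

```bash
python3 -m handwheel '[[0.03,0.048,0,0,0,0],[0.06,0.096,0,0,0,0],[0.09,0.144,0,0,0,0],[0.122,0.194,0,0,0,0],[0.153,0.243,0,0,0,0],[0.184,0.292,0,0,0,0],[0.215,0.341,0,0,0,0],[0.246,0.39,0,0,0,0]]'; python3 - <<'E'
from h import *
plan([.64,-.038,.172],-4.5)
s=ctrl.snapshot("wrist");cv2.imwrite("pics/w1.png",s["img"])
s=ctrl.snapshot("top");cv2.imwrite("pics/t4.png",s["img"])
s=ctrl.snapshot("side");cv2.imwrite("pics/s4.png",s["img"])
E
```

```text
clock: 2.45
tool_pos: [0.6, -0.0607, 0.3601]
orientation: [-180.0, -0.0, -4.5]
force: [1.4, 0.7, 0.3]
opening: 0.0876
t 2.45 at [ 0.6    -0.0607  0.3601] [-179.9857   -0.0392   -4.511 ] F [1.4019 0.7466 0.2599] op 0.08762444345287314
shift [ 0.0379 -0.0257  0.1881] turn [-0.0002 -0.0007 -0.0002]
```

View pics/w1.png

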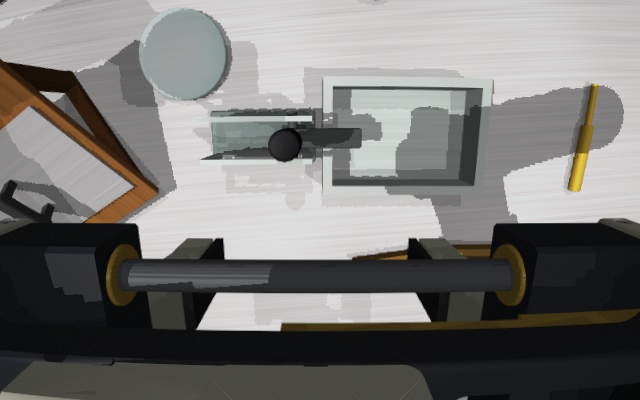

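View pics/t4.png

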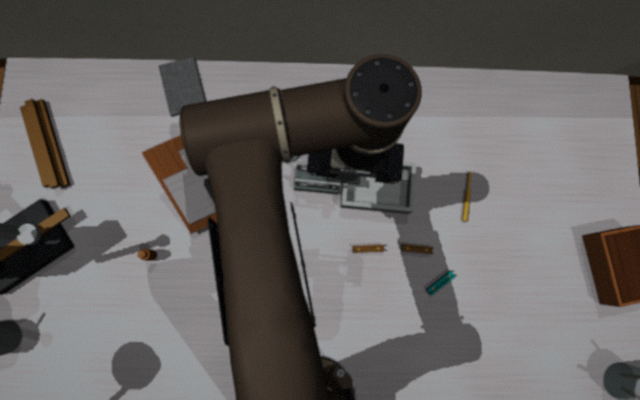

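View pics/s4.png

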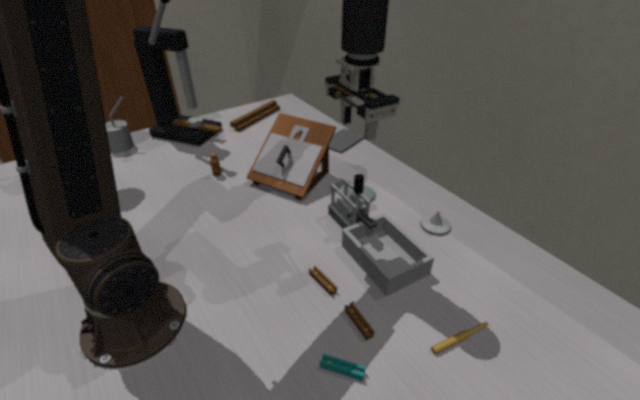

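The wrist view shows the grip at (285,145) and the box's top rim from (322,77) to (493,195). The top view shows nothing new where the arm stood at the start, so there are two strips.

```bash
python3 - <<'E'
from h import *
s=ctrl.snapshot("wrist");crop(s,195,60,505,210,2.5,"pics/w2.png")
E
```

```text
(no output)
```

View pics/w2.png

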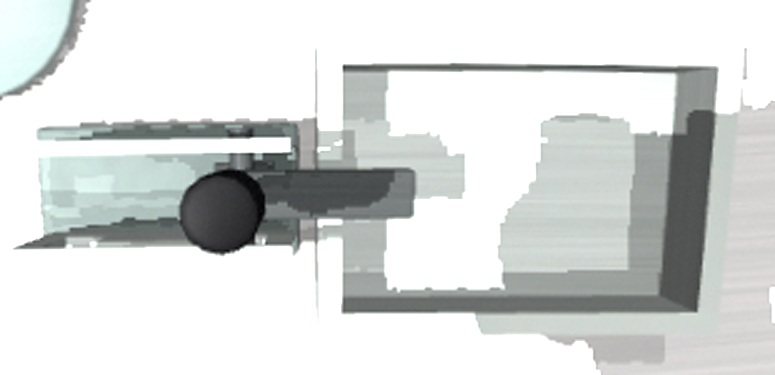

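```bash
python3 - <<'E'
from h import *
np.set_printoptions(precision=4,suppress=True)
s=ctrl.snapshot("wrist");T=lambda x,y:(195+x/2.5,60+y/2.5)
C=[onz(s,T(*p),.065) for p in [(343,66),(718,67),(698,312),(343,312)]]
print(*C,np.mean(C,0))
for i in range(4): v=C[(i+1)%4]-C[i]; print(np.linalg.norm(v),np.degrees(np.arctan2(v[1],v[0])))
print("top",onz(s,T(222,212),.1995),onz(s,T(222,212),.185))
# tongue edges z=.075ish
print(onz(s,T(410,170),.08),onz(s,T(410,217),.08), onz(s,T(300,171),.08),onz(s,T(300,217),.08))
E
```

```text
[ 0.6988 -0.0875  0.065 ] [ 0.6857 -0.276   0.065 ] [ 0.5603 -0.2676  0.065 ] [ 0.5752 -0.0787  0.065 ] [ 0.63   -0.1775  0.065 ]
0.18900702547769335 -93.98794875010695
0.12561323316388878 176.14129102002346
0.18948804652118126 85.48880175971978
0.12388259738061627 -4.075721639930007
top [ 0.6419 -0.0336  0.1995] [ 0.6409 -0.0322  0.185 ]
[ 0.6462 -0.1159  0.08  ] [ 0.6233 -0.1147  0.08  ] [ 0.65   -0.0622  0.08  ] [ 0.6276 -0.0604  0.08  ]
```

```bash
python3 -c "
from h import *
plan([.6405,-.0345,.170],-4.1)"
python3 -m handwheel '[[0.02,-0.015,0.04,0,0,0],[0.0385,-0.029,0.07,0,0,-0.007],[0.0385,-0.029,0.11,0,0,-0.007],[0.0385,-0.029,0.15,0,0,-0.007],[0.0385,-0.029,0.175,0,0,-0.007],[0.0385,-0.029,0.19,0,0,-0.007],[0.0385,-0.029,0.19,0,0,-0.007]]'
python3 -m handwheel '[[0,0,0,0,0,0],[0,0,0,0,0,0],[0,0,0,0,0,0],[0,0,0,0,0,0]]' 1
python3 - <<'E'
from h import *
plan([.6405,-.0345,.170],-4.1)
s=ctrl.snapshot("side");crop(s,300,100,460,300,3,"pics/s5.png")
E
```

```text
t 2.7 at [ 0.5992 -0.0591  0.3595] [-179.9968    0.0274   -4.5773] F [ 0.317  -0.1534 -1.1395] op 0.08781575279006862
shift [ 0.0393 -0.0278  0.1895] turn [-0.0001  0.0005 -0.0083]
clock: 3.58
tool_pos: [0.6396, -0.0321, 0.1695]
orientation: [180.0, 0.0, -4.0]
force: [0.6, 0.3, 0.8]
opening: 0.0875
clock: 4.08
tool_pos: [0.6401, -0.0331, 0.1701]
orientation: [-180.0, -0.0, -4.1]
force: [0.2, 0.2, -0.6]
opening: 0.0528
t 4.08 at [ 0.6401 -0.0331  0.1701] [-179.99     -0.0291   -4.1233] F [ 0.1748  0.1546 -0.5548] op 0.0527675579437161
shift [0.0005 0.0014 0.0001] turn [-0.0002 -0.0005 -0.0004]
```

View pics/s5.png

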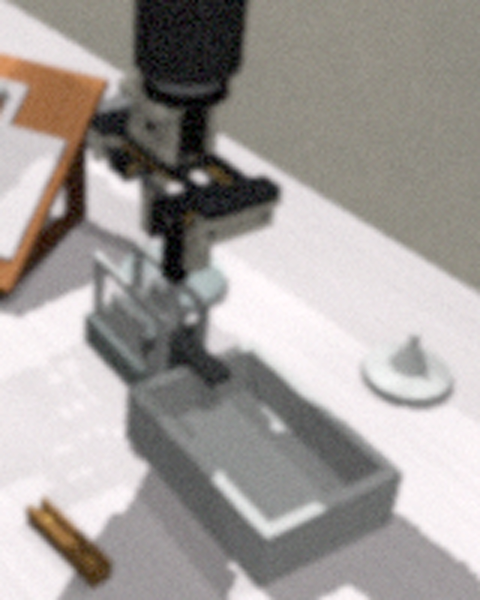

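The fingers are around the grip and still closing.

```bash

python3 -m handwheel '[[0,0,0,0,0,0],[0,0,0,0,0,0],[0,0,0,0,0,0],[0,0,0,0,0,0],[0,0,0,0,0,0]]' 1; python3 -m handwheel '[[0,0,-0.01,0,0,0],[0,0,-0.02,0,0,0],[0,0,-0.03,0,0,0],[0,0,-0.03,0,0,0]]'
```

```text
clock: 4.75
tool_pos: [0.64, -0.033, 0.1698]
orientation: [180.0, -0.0, -4.1]
force: [0.6, -0.4, 0.4]
opening: 0.0293
clock: 5.25
tool_pos: [0.6402, -0.033, 0.201]
orientation: [-180.0, -0.1, -4.1]
force: [-0.5, 0.2, -2.4]
opening: 0.0296
```

```bash

python3 -m handwheel '[[0,-0.015,0,0,0,0],[0,-0.03,0,0,0,0],[0,-0.045,0,0,0,0],[0,-0.06,0,0,0,0],[0,-0.072,0,0,0,0],[0,-0.08,0,0,0,0],[0,-0.081,0,0,0,0],[0,-0.081,0,0,0,0]]'; python3 -c "
from h import *
plan([.6405,-.0345,.170],-4.1)"
```

```text
clock: 6.25
tool_pos: [0.6456, 0.0469, 0.1997]
orientation: [179.9, 0.0, -4.1]
force: [-0.1, -5.2, -4.0]
opening: 0.0293
t 6.25 at [0.6456 0.0469 0.1997] [179.905    0.0431  -4.1175] F [-0.1168 -5.2325 -4.0213] op 0.029270062094652115
shift [0.0008 0.0815 0.0298] turn [ 0.0017  0.0008 -0.0003]
```

At the stop. I'll lower it and then release so it drops into the notch.

```bash

python3 -m handwheel '[[0,0.001,0.01,0,0,0],[0,0.001,0.02,0,0,0],[0,0.001,0.028,0,0,0],[0,0.001,0.029,0,0,0],[0,0.001,0.029,0,0,0]]'
python3 -m handwheel '[[0,0,0,0,0,0],[0,0,0,0,0,0],[0,0,0,0,0,0],[0,0,0,0,0,0],[0,0,0,0,0,0],[0,0,0,0,0,0]]' -1
python3 -m handwheel '[[0,0,0,0,0,0],[0,0,-0.04,0,0,0],[0,0,-0.09,0,0,0],[-0.02,0.02,-0.14,0,0,0],[-0.06,0.04,-0.19,0,0,0]]'
python3 - <<'E'
from h import *
plan([.6405,-.0345,.170],-4.1)
s=ctrl.snapshot("side");crop(s,300,100,460,300,3,"pics/s6.png")
s=ctrl.snapshot("wrist");cv2.imwrite("pics/w6.png",s["img"])
s=ctrl.snapshot("top");cv2.imwrite("pics/t6.png",s["img"])
E
```

```text
clock: 6.88
tool_pos: [0.6456, 0.0465, 0.1704]
orientation: [180.0, 0.0, -4.1]
force: [0.7, -4.1, -3.3]
opening: 0.0295
clock: 7.62
tool_pos: [0.6458, 0.0468, 0.1708]
orientation: [-180.0, -0.0, -4.1]
force: [-0.0, 0.1, -0.1]
opening: 0.0837
clock: 8.25
tool_pos: [0.5857, 0.012, 0.3584]
orientation: [180.0, 0.0, -4.1]
force: [0.8, -0.5, 0.9]
opening: 0.0876
t 8.25 at [0.5857 0.012  0.3584] [179.9728   0.0233  -4.1218] F [ 0.8111 -0.5042  0.88  ] op 0.08761365514256363
shift [0.0581 0.0423 0.1884] turn [ 0.0005  0.0004 -0.0004]
```

View pics/s6.png

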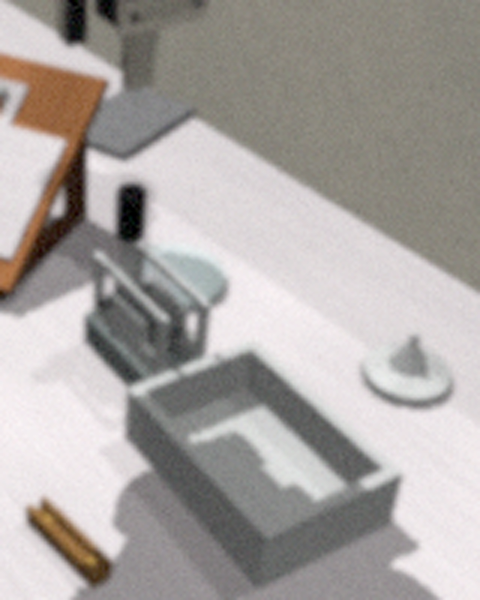

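View pics/w6.png

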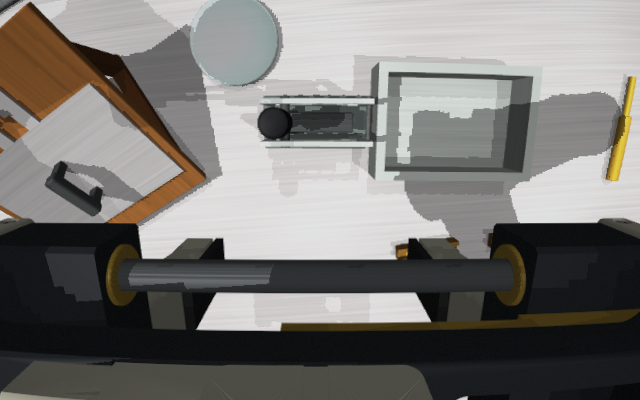

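```bash
python3 - <<'E'
from h import *
np.set_printoptions(precision=4,suppress=True)
w=ctrl.snapshot("wrist");d=ctrl.snapshot("side");s=ctrl.snapshot("top")
g=tri([(w,(275,123)),(d,(343.7,170.7))]);print(g,proj(w,g),proj(d,g))
crop(w,360,50,560,190,4,"pics/w7.png")
for n,sn in(("top",s),("side",d)):
    hsv=cv2.cvtColor(cv2.GaussianBlur(sn["img"],(3,3),0),cv2.COLOR_BGR2HSV)
    m=cv2.inRange(hsv,(8,90,30),(24,255,255)); 
    for c in cv2.findContours(m,cv2.RETR_EXTERNAL,cv2.CHAIN_APPROX_NONE)[0]:
        if cv2.contourArea(c)<60: continue
        r=cv2.minAreaRect(c); b=cv2.boxPoints(r); 
        P=[onz(sn,x,.015) for x in b]; l=[P[1]-P[0],P[2]-P[1]]; L=max(l,key=np.linalg.norm)
        if .08<np.linalg.norm(L)<.11: print(n,np.round(r[0]),onz(sn,r[0],.015),[round(np.linalg.norm(x),3) for x in l],np.degrees(np.arctan2(L[1],L[0])))
plan([.46,-.1575,.30],-90)
E
```

```text
[0.6502 0.0481 0.1676] [[275.9079 121.7357]] [[343.1925 170.634 ]]
top [417. 248.] [ 0.4379 -0.3033  0.015 ] [np.float64(0.02), np.float64(0.091)] -93.27723931201857
top [368. 248.] [ 0.4358 -0.1532  0.015 ] [np.float64(0.089), np.float64(0.018)] -85.5327743878334
top [  9. 248.] [0.4102 0.938  0.015 ] [np.float64(0.081), np.float64(0.036)] -56.78438062871911
top [ 52. 220.] [0.4995 0.814  0.015 ] [np.float64(0.098), np.float64(0.039)] -53.62228029895459
top [244. 194.] [0.5951 0.2296 0.015 ] [np.float64(0.089), np.float64(0.089)] -62.37014319835568
side [359. 321.] [ 0.4378 -0.3091  0.015 ] [np.float64(0.028), np.float64(0.097)] -95.26490326269544
side [323. 281.] [ 0.4358 -0.1597  0.015 ] [np.float64(0.024), np.float64(0.097)] -86.90823155229805
side [180. 122.] [0.423  0.9886 0.015 ] [np.float64(0.076), np.float64(0.091)] -53.27759447619686
t 8.55 at [0.5856 0.0125 0.3565] [-179.9965    0.0661   -4.1166] F [-0.0317  0.0219 -0.2948] op 0.08745022666127673
shift [-0.113   0.1786  0.0566] turn [0.0008 0.001  1.4989]
```

View pics/w7.png

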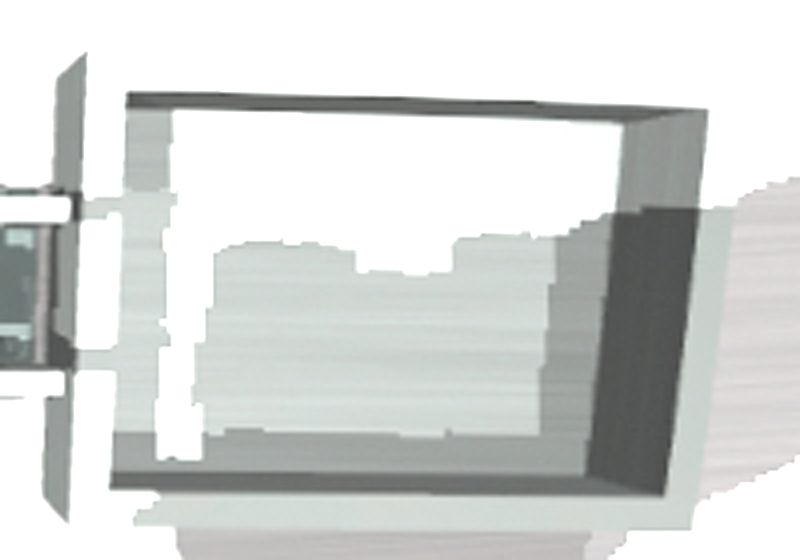

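Lever is down in the open notch: grip z is about 0.168 and the tongue is clear of the box. Next I'll swing to yaw -90 and view both strips with the wrist camera.

```bash
python3 - <<'E'
from h import *
np.set_printoptions(precision=4,suppress=True)
s=ctrl.snapshot("wrist");T=lambda x,y:(360+x/4,50+y/4)
C=[onz(s,T(*p),.065) for p in [(128,92),(707,110),(665,494),(110,487)]]
print(*C,np.mean(C,0))
for i in range(4): v=C[(i+1)%4]-C[i]; print(np.linalg.norm(v),np.degrees(np.arctan2(v[1],v[0])))
plan([.437,-.05,.30],-90)
E
python3 -m handwheel '[[-0.02,0.01,0,0,0,0.18],[-0.04,0.02,0,0,0,0.36],[-0.06,0.03,0,0,0,0.54],[-0.08,0.04,0,0,0,0.72],[-0.1,0.05,0,0,0,0.9],[-0.12,0.06,0.02,0,0,1.08],[-0.14,0.065,0.04,0,0,1.26],[-0.15,0.072,0.056,0,0,1.43]]'
python3 -m handwheel '[[0,0,0,0,0,0.07],[0,0,0,0,0,0.07]]'
python3 - <<'E'
from h import *
plan([.437,-.05,.30],-90)
s=ctrl.snapshot("wrist");cv2.imwrite("pics/w8.png",s["img"])
E
```

```text
[ 0.6962 -0.0879  0.065 ] [ 0.6823 -0.2732  0.065 ] [ 0.5597 -0.2656  0.065 ] [ 0.5742 -0.0788  0.065 ] [ 0.6281 -0.1764  0.065 ]
0.18578995345759325 -94.27310238069136
0.12287239934726672 176.47681561779882
0.1874012099251879 85.5509567899226
0.12228641413814258 -4.274132575289286
t 8.6 at [0.5857 0.0125 0.356 ] [179.968    0.1227  -4.1074] F [ 0.0159 -0.2465 -0.2246] op 0.08787291743342089
shift [-0.1437  0.073   0.0563] turn [0.0021 0.0013 1.4991]
clock: 9.6
tool_pos: [0.43, -0.0487, 0.2995]
orientation: [179.8, -0.0, -86.4]
force: [-0.2, -0.9, 1.2]
opening: 0.0873
clock: 9.85
tool_pos: [0.431, -0.0486, 0.3003]
orientation: [179.9, -0.0, -90.0]
force: [-0.4, 0.3, -1.2]
opening: 0.0877
t 9.85 at [ 0.431  -0.0486  0.3003] [179.8759  -0.0435 -90.0158] F [-0.3617  0.2541 -1.1974] op 0.08769906513771375
shift [ 0.0014 -0.006   0.0003] turn [ 0.0022 -0.0008 -0.0003]
```

View pics/w8.png

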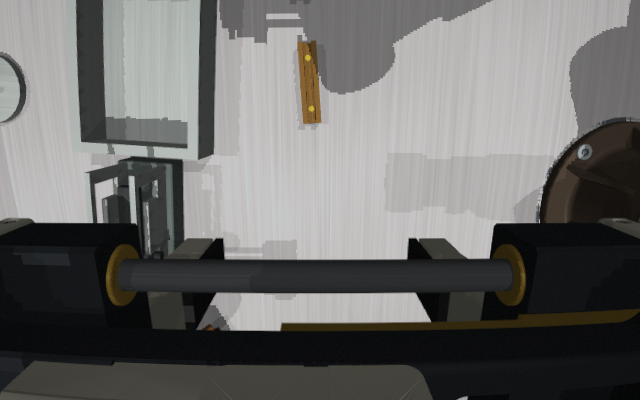

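The wrist shows a grooved bronze strip with its top centre near (309,82). The other strip should be further out of view.

```bash
python3 - <<'E'
from h import *
np.set_printoptions(precision=4,suppress=True)
w=ctrl.snapshot("wrist")
hsv=cv2.cvtColor(w["img"],cv2.COLOR_BGR2HSV)
m=cv2.inRange(hsv,(8,100,30),(26,255,255))[:200]
for c in cv2.findContours(m,cv2.RETR_EXTERNAL,cv2.CHAIN_APPROX_NONE)[0]:
    if cv2.contourArea(c)<60: continue
    r=cv2.minAreaRect(c);P=[onz(w,x,.02) for x in cv2.boxPoints(r)];l=[P[1]-P[0],P[2]-P[1]]; L=max(l,key=np.linalg.norm)
    print(r,onz(w,r[0],.02),[np.linalg.norm(x) for x in l],np.degrees(np.arctan2(L[1],L[0])))
crop(w,270,20,350,140,5,"pics/w9.png")
s=ctrl.snapshot("side");cv2.imwrite("pics/s8.png",s["img"])
E
```

```text
((309.431396484375, 82.00473022460938), (81.46167755126953, 18.198152542114258), 86.05481719970703) [ 0.4382 -0.1528  0.02  ] [np.float64(0.02135751084549805), np.float64(0.09434290996386262)] 94.22813776500064
```

View pics/w9.png

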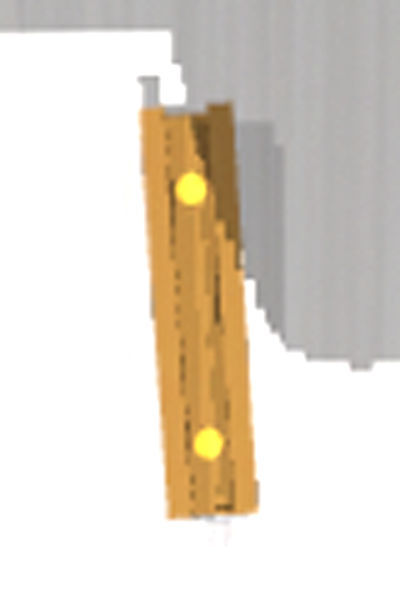

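View pics/s8.png

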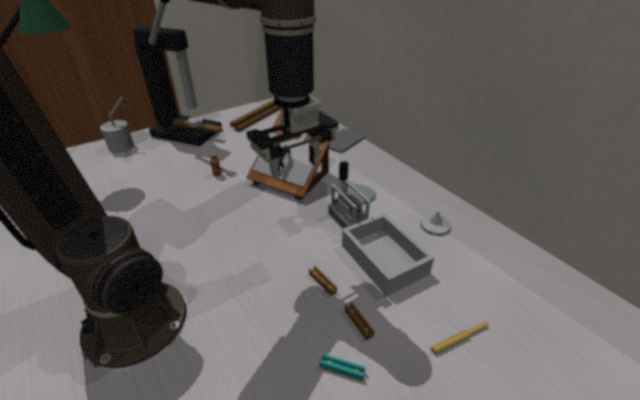

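Confirmed bronze with a groove. Now picking strip 1.

```bash
python3 -c "
from h import *
plan([.4382,-.1528,.020],-86)"
python3 -m handwheel '[[0.03,-0.002,0.04,0,0,-0.035],[0.06,-0.004,0.08,0,0,-0.07],[0.09,-0.006,0.12,0,0,-0.07],[0.104,-0.007,0.17,0,0,-0.07],[0.104,-0.007,0.21,0,0,-0.07],[0.104,-0.007,0.24,0,0,-0.07],[0.104,-0.007,0.24,0,0,-0.07]]' -0.2; python3 -c "
from h import *
plan([.4382,-.1528,.020],-86)"
```

```text
t 10.0 at [ 0.4313 -0.0485  0.3009] [179.9447  -0.0174 -89.9629] F [-0.5292 -0.2321  0.0802] op 0.0876032915411166
shift [ 0.1042 -0.0071  0.2809] turn [ 0.001  -0.0003 -0.0692]
clock: 10.88
tool_pos: [0.4364, -0.1528, 0.0595]
orientation: [179.7, 0.0, -86.0]
force: [0.3, -0.6, 0.4]
opening: 0.0527
t 10.88 at [ 0.4364 -0.1528  0.0595] [179.7021   0.0034 -86.0185] F [ 0.2595 -0.6029  0.3822] op 0.05269619441800573
shift [ 0.0001 -0.002   0.0394] turn [ 0.0052  0.0001 -0.0003]
```

```bash

python3 -m handwheel '[[0,-0.002,0.015,0.005,0,0],[0,-0.002,0.03,0.005,0,0],[0,-0.002,0.0395,0.005,0,0],[0,-0.002,0.0395,0.005,0,0],[0,-0.002,0.0395,0.005,0,0]]'; python3 -m handwheel '[[0,0,0,0,0,0],[0,0,0,0,0,0],[0,0,0,0,0,0],[0,0,0,0,0,0],[0,0,0,0,0,0]]' 1; python3 -m handwheel '[[0,0,-0.02,0,0,0],[0,0,-0.06,0,0,0],[0,0,-0.12,0,0,0],[0,0,-0.15,0,0,0],[0,0,-0.15,0,0,0]]'; python3 -c "
from h import *
plan([.6331,-.2272,.20],-4.1);plan([.6331,-.2272,.20],-184.1)"
```

```text
clock: 11.5
tool_pos: [0.4406, -0.1525, 0.0226]
orientation: [-179.7, -0.0, -86.0]
force: [-0.1, -0.9, -0.5]
opening: 0.0525
clock: 12.12
tool_pos: [0.4399, -0.1526, 0.0218]
orientation: [-179.7, -0.0, -86.0]
force: [0.0, -0.2, -0.5]
opening: 0.0085
clock: 12.75
tool_pos: [0.4408, -0.1526, 0.1745]
orientation: [-179.4, -0.0, -86.0]
force: [0.8, -0.2, -0.4]
opening: 0.0001
t 12.75 at [ 0.4408 -0.1526  0.1745] [-179.3961   -0.0163  -86.0336] F [ 0.8339 -0.2029 -0.368 ] op 8.123939093407996e-05
shift [ 0.0877 -0.1869 -0.0235] turn [-0.0085 -0.0078 -1.43  ]
t 12.75 at [ 0.4408 -0.1526  0.1745] [-179.3961   -0.0163  -86.0336] F [ 0.8339 -0.2029 -0.368 ] op 8.123939093407996e-05
shift [ 0.0877 -0.1869 -0.0235] turn [-0.0081  0.0088  1.7116]
```

The grasp closed on nothing, so I'll look again.

```bash
python3 - <<'E'
from h import *
for n in("side","top","wrist"):
    s=ctrl.snapshot(n);cv2.imwrite(f"pics/{n}9.png",s["img"])
    if n=="side":crop(s,260,180,460,380,3,"pics/s9.png")
E
```

```text
(no output)
```

View pics/s9.png

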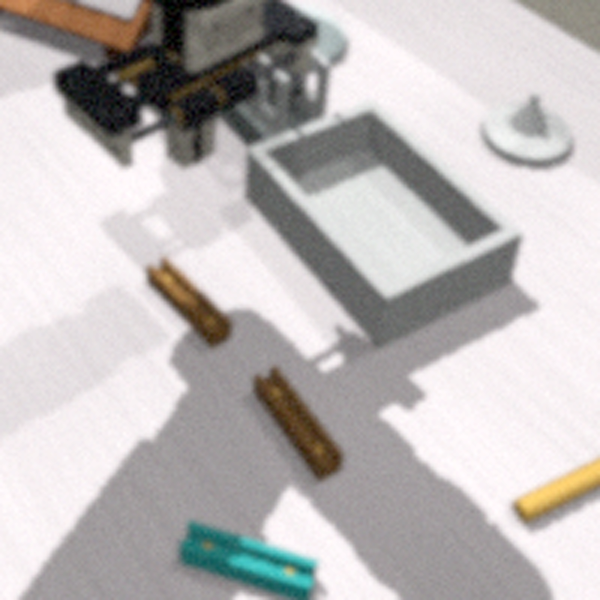

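View pics/wrist9.png

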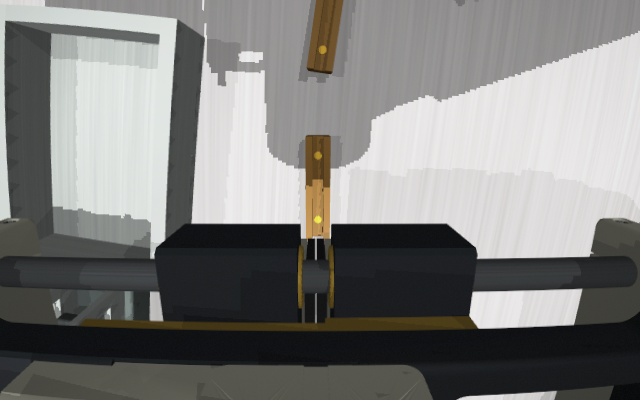

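View pics/top9.png

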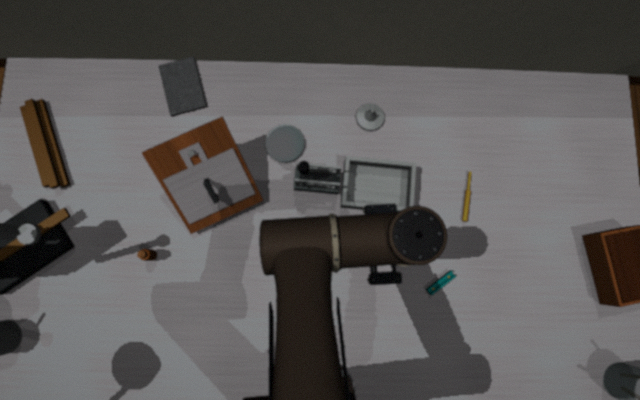

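```bash
cat >> h.py <<'E'
def strips(w,z=.02,ymax=232):
    np.set_printoptions(precision=4,suppress=True)
    hsv=cv2.cvtColor(w["img"],cv2.COLOR_BGR2HSV)
    m=cv2.inRange(hsv,(8,100,30),(26,255,255))[:ymax]
    for c in cv2.findContours(m,cv2.RETR_EXTERNAL,cv2.CHAIN_APPROX_NONE)[0]:
        if cv2.contourArea(c)<60: continue
        r=cv2.minAreaRect(c);P=[onz(w,x,z) for x in cv2.boxPoints(r)];l=[P[1]-P[0],P[2]-P[1]]; L=max(l,key=np.linalg.norm)
        print(np.array(r[0]),onz(w,r[0],z),[round(np.linalg.norm(x),4) for x in l],np.degrees(np.arctan2(L[1],L[0])))
E
python3 - <<'E'
from h import *
w=ctrl.snapshot("wrist");strips(w);plan([.4382,-.1528,.2],-86); print(onz(w,(318,137),.022),onz(w,(318,238),.022))
d=ctrl.snapshot("side");strips(d,ymax=400)
E
```

```text
[317.  183.5] [ 0.4384 -0.1576  0.02  ] [np.float64(0.0209), np.float64(0.0871)] 94.46627779062113
[323.1792  34.8353] [ 0.4421 -0.283   0.02  ] [np.float64(0.059), np.float64(0.0217)] -95.34930734985262
t 12.95 at [ 0.4384 -0.1526  0.1708] [-179.8255    0.0142  -86.0567] F [ 0.1254 -0.4227 -1.5395] op 0.0006266315522422454
shift [ 0.0002  0.0002 -0.0292] turn [-0.003   0.0002 -0.001 ]
[ 0.4404 -0.1989  0.022 ] [ 0.4339 -0.1067  0.022 ]
[459.7001 336.9001] [ 0.5955 -0.4712  0.02  ] [np.float64(0.1559), np.float64(0.0183)] -8.240080985673107
[359.14 321.02] [ 0.4344 -0.3118  0.02  ] [np.float64(0.0264), np.float64(0.0965)] -95.19517740733602
[322.5 280.5] [ 0.4323 -0.1626  0.02  ] [np.float64(0.0265), np.float64(0.0986)] -86.9082489199364
[278.3783 184.7818] [0.5484 0.2842 0.02  ] [np.float64(0.1256), np.float64(0.2452)] -51.67027687407687
[214.8118 164.1529] [0.4148 0.5411 0.02  ] [np.float64(0.0252), np.float64(0.1575)] -105.5267929758803
[208.18 127.24] [0.5071 0.8562 0.02  ] [np.float64(0.0765), np.float64(0.1211)] -50.883149924313415
[  9.2055 139.9521] [-0.2301  1.2126  0.02  ] [np.float64(0.0242), np.float64(0.4288)] -83.0763571088229
[180.2432 122.0406] [0.4204 0.9791 0.02  ] [np.float64(0.0777), np.float64(0.0901)] -53.29057046446856
[285.2941 124.8235] [0.8042 0.6836 0.02  ] [np.float64(0.2024), np.float64(0.1389)] 55.50430438738234
[254.7819 115.5783] [0.7338 0.8503 0.02  ] [np.float64(0.3153), np.float64(0.1204)] 22.569571867815455
[107.8778  61.0656] [0.3144 2.1408 0.02  ] [np.float64(1.7666), np.float64(5.3207)] -99.79710068021431
```

The strip didn't move, and the wrist still puts it at (0.438,-0.153). I'll redo the descent and look from the side before closing.

```bash
python3 -m handwheel '[[0,0,0.02,0,0,0],[0,0,0.04,0,0,0],[0,0,0.07,0,0,0],[0,0,0.1,0,0,0],[0,0,0.11,0,0,0],[0,0,0.11,0,0,0]]' -0.2; python3 - <<'E'
from h import *
plan([.4382,-.1528,.018],-86)
s=ctrl.snapshot("side");crop(s,260,180,460,380,3,"pics/s10.png")
s=ctrl.snapshot("wrist");cv2.imwrite(f"pics/w10.png",s["img"])
E
```

```text
clock: 13.75
tool_pos: [0.4393, -0.1526, 0.0612]
orientation: [-179.8, -0.0, -86.0]
force: [0.7, -0.2, 0.3]
opening: 0.051
t 13.75 at [ 0.4393 -0.1526  0.0612] [-179.8437   -0.0112  -86.0368] F [ 0.6591 -0.2029  0.2806] op 0.05097570565509017
shift [0.0001 0.0013 0.0432] turn [-0.0027 -0.0002 -0.0006]
```

View pics/s10.png

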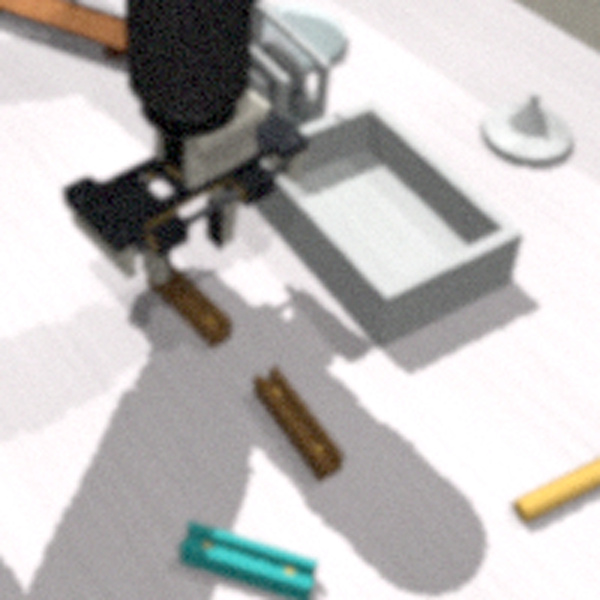

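View pics/w10.png

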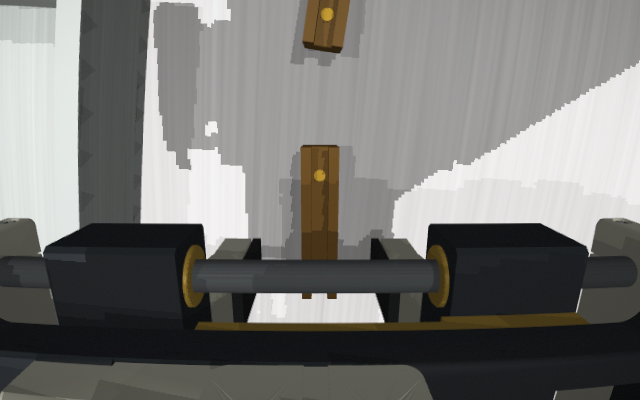

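```bash
python3 - <<'E'
from h import *
np.set_printoptions(precision=4,suppress=True)
w=ctrl.snapshot("wrist")
for z in (.0,.022): print(onz(w,(320,146),z),onz(w,(320,298),z))
p,R=Rt()
print(p,proj(w,[p,p+R.apply([0,0,.017]),p+R.apply([.0475,0,.04]),p+R.apply([-.0475,0,.04])]))
c=-np.array(w["R"]).T@np.array(w["t"]);print("cam in tool",R.inv().apply(c-p), R.inv().apply(np.array(w["R"])[2]))
E
```

```text
[ 0.4414 -0.1986  0.    ] [ 0.4337 -0.0928  0.    ]
[ 0.4417 -0.2004  0.022 ] [ 0.4348 -0.105   0.022 ]
[ 0.4405 -0.1526  0.0627] [[315.9058 251.6391]
 [315.8351 239.803 ]
 [315.7939 146.5909]
 [315.7216 298.0366]]
cam in tool [ 0.0646 -0.0004 -0.162 ] [-0.246   0.001   0.9693]
```

```bash
python3 - <<'E'
from h import *
np.set_printoptions(precision=1,suppress=True)
w=ctrl.snapshot("wrist")
p,R=Rt();o=ctrl.get_obs()["opening"];print(o,p)
for dz in (.017,.01,0,-.01,-.02):
  print(dz,proj(w,[p+R.apply([x,y,dz]) for x in(.0095,-.0095) for y in(-o/2,o/2)]).round())
crop(w,220,210,420,340,4,"pics/w11.png")
E
```

```text
0.0526494146072978 [ 0.4 -0.2  0.1]
0.017 [[266. 223.]
 [366. 223.]
 [268. 256.]
 [365. 256.]]
0.01 [[265. 227.]
 [368. 227.]
 [266. 261.]
 [366. 261.]]
0 [[262. 233.]
 [371. 233.]
 [263. 269.]
 [369. 269.]]
-0.01 [[259. 240.]
 [374. 240.]
 [260. 278.]
 [372. 278.]]
-0.02 [[255. 248.]
 [378. 248.]
 [257. 288.]
 [376. 288.]]
```

View pics/w11.png

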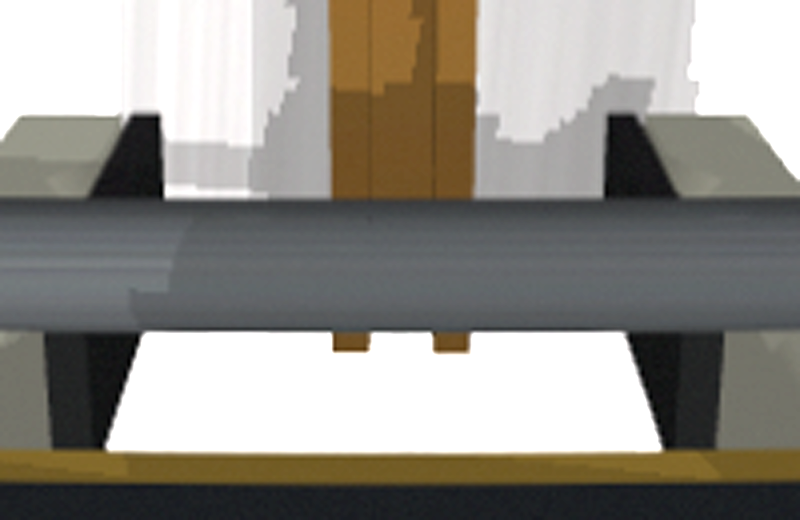

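```bash
python3 -m handwheel '[[0,0.001,0.015,-0.003,0,0],[0,0.001,0.03,-0.003,0,0],[0,0.001,0.042,-0.003,0,0],[0,0.001,0.042,-0.003,0,0],[0,0.001,0.042,-0.003,0,0]]'; python3 - <<'E'
from h import *
plan([.4382,-.1528,.018],-86)
s=ctrl.snapshot("side");crop(s,290,200,390,300,6,"pics/s12.png")
s=ctrl.snapshot("wrist");cv2.imwrite(f"pics/w12.png",s["img"])
E
```

```text
clock: 14.58
tool_pos: [0.4392, -0.1526, 0.02]
orientation: [-179.9, -0.0, -86.0]
force: [0.4, -0.4, -0.2]
opening: 0.0525
t 14.57 at [ 0.4392 -0.1526  0.02  ] [-179.8818   -0.006   -86.0368] F [ 0.408  -0.3994 -0.1679] op 0.05252663821794143
shift [0.0001 0.001  0.002 ] turn [-0.0021 -0.0001 -0.0006]
```

View pics/s12.png

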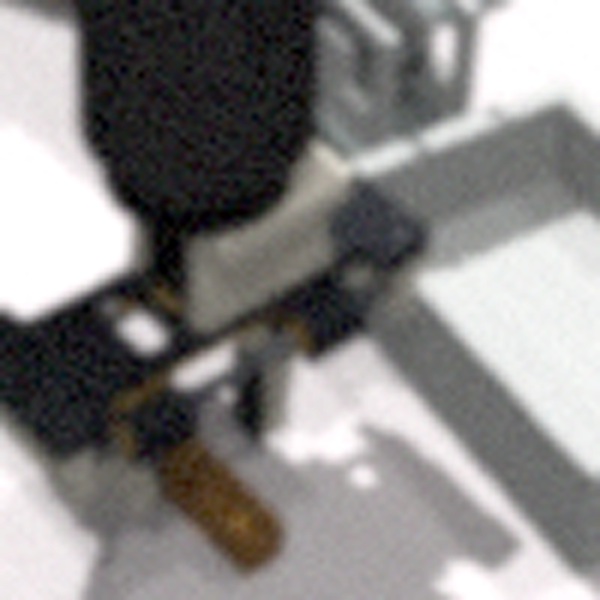

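View pics/w12.png

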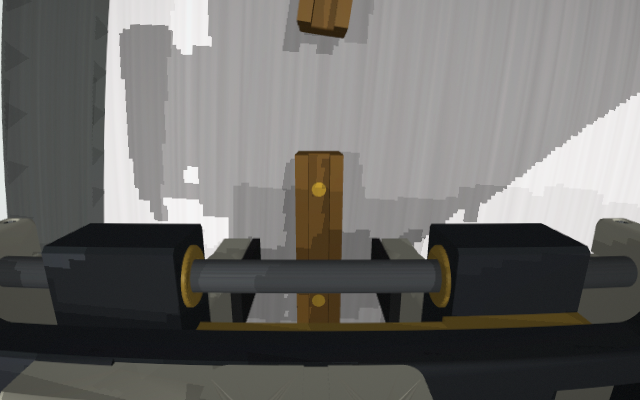

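The wrist view suggests the tips are still around the strip's top edge, so the tips look higher than `tip_extent` implies. I'll go down in small steps and watch the force.

```bash
python3 -m handwheel '[[0,0.0005,0.002,-0.002,0,0],[0,0.0005,0.004,-0.002,0,0],[0,0.0005,0.004,-0.002,0,0]]';python3 -m handwheel '[[0,0,0.002,0,0,0],[0,0,0.004,0,0,0],[0,0,0.004,0,0,0],[0,0,0.004,0,0,0]]'; python3 - <<'E'
from h import *
plan([.4382,-.1528,.018],-86)
s=ctrl.snapshot("wrist");cv2.imwrite(f"pics/w13.png",s["img"])
E
```

```text
clock: 15.05
tool_pos: [0.4384, -0.1526, 0.0157]
orientation: [180.0, 0.0, -86.0]
force: [0.3, 0.2, 0.2]
opening: 0.0528
clock: 15.55
tool_pos: [0.4385, -0.1526, 0.0118]
orientation: [180.0, -0.0, -86.0]
force: [-0.1, -0.6, -0.1]
opening: 0.0525
t 15.55 at [ 0.4385 -0.1526  0.0118] [179.9969  -0.0012 -86.0422] F [-0.0528 -0.6378 -0.1419] op 0.05250038960404171
shift [ 0.0001  0.0003 -0.0062] turn [ 0.0001 -0.     -0.0007]
```

View pics/w13.png

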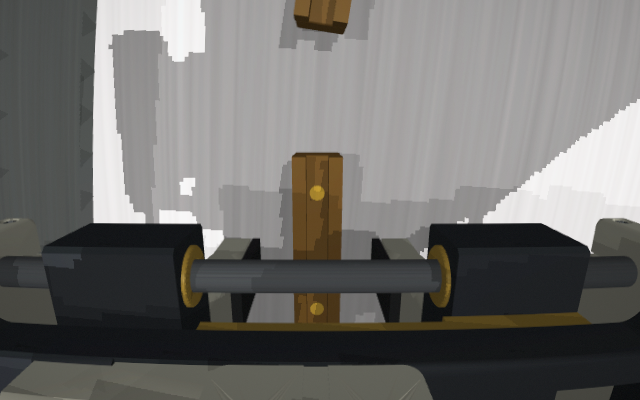

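```bash
python3 -m handwheel '[[0,0,0.002,0,0,0],[0,0,0.004,0,0,0],[0,0,0.004,0,0,0]]';python3 -m handwheel '[[0,0,0.002,0,0,0],[0,0,0.003,0,0,0],[0,0,0.003,0,0,0]]'; python3 -m handwheel '[[0,0,0,0,0,0],[0,0,0,0,0,0],[0,0,0,0,0,0],[0,0,0,0,0,0],[0,0,0,0,0,0]]' 1;
```

```text
clock: 15.98
tool_pos: [0.4383, -0.1527, 0.0076]
orientation: [180.0, 0.0, -86.0]
force: [-0.7, 0.8, 0.3]
opening: 0.0525
clock: 16.35
tool_pos: [0.4385, -0.1526, 0.0047]
orientation: [180.0, -0.0, -86.0]
force: [0.6, -0.3, 0.5]
opening: 0.0526
clock: 16.98
tool_pos: [0.4384, -0.1527, 0.0049]
orientation: [180.0, 0.0, -86.0]
force: [-0.8, 0.3, 0.3]
opening: 0.0218
```

Gripped: the opening is 21.8 mm. So the tips sit about 20 mm higher than the reported TCP implies, and resting on the box floor should read about 0.017. Lifting and carrying to the box.

```bash
python3 -m handwheel '[[0,0,-0.02,0,0,0],[0,0,-0.06,0,0,0],[0,0,-0.11,0,0,0],[0,0,-0.16,0,0,0],[0,0,-0.18,0,0,0],[0,0,-0.18,0,0,0]]'; python3 -c "
from h import *
plan([.6262,-.2272,.185],-4.1)"
```

```text
clock: 17.73
tool_pos: [0.4392, -0.1525, 0.1861]
orientation: [-179.8, 0.0, -86.1]
force: [0.5, 0.6, -2.0]
opening: 0.0216
t 17.73 at [ 0.4392 -0.1525  0.1861] [-179.809     0.0092  -86.0502] F [ 0.5435  0.5516 -1.9617] op 0.021558381011967567
shift [ 0.0874 -0.1814  0.0017] turn [-0.0029 -0.0023 -1.4303]
```

```bash
python3 -m handwheel '[[0.01,-0.02,0,0,0,-0.18],[0.02,-0.042,0,0,0,-0.36],[0.032,-0.065,0,0,0,-0.54],[0.044,-0.088,0,0,0,-0.72],[0.056,-0.112,0,0,0,-0.9],[0.068,-0.136,0,0,0,-1.08],[0.08,-0.16,0,0,0,-1.26],[0.0874,-0.18,0,0,0,-1.43]]';python3 -m handwheel '[[0,0,0,0,0,0],[0,0,0,0,0,0]]'; python3 -c "
from h import *
plan([.6262,-.2272,.020],-4.1)
s=ctrl.snapshot('wrist');cv2.imwrite('pics/w14.png',s['img'])
s=ctrl.snapshot('side');crop(s,280,120,480,320,3,'pics/s14.png')"
```

```text
clock: 18.73
tool_pos: [0.624, -0.2276, 0.1818]
orientation: [-180.0, 0.2, -3.8]
force: [0.0, -0.5, -1.5]
opening: 0.0217
clock: 18.98
tool_pos: [0.623, -0.2272, 0.1829]
orientation: [-180.0, 0.2, -4.2]
force: [-0.6, 0.1, -1.6]
opening: 0.0216
t 18.98 at [ 0.623  -0.2272  0.1829] [-179.975     0.1747   -4.2466] F [-0.5951  0.0792 -1.5952] op 0.02164139456855039
shift [ 0.0037 -0.0001  0.1629] turn [-0.0004  0.003  -0.0026]
```

View pics/w14.png

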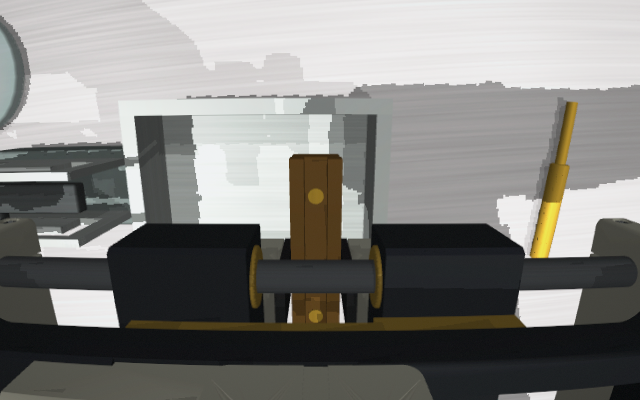

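View pics/s14.png

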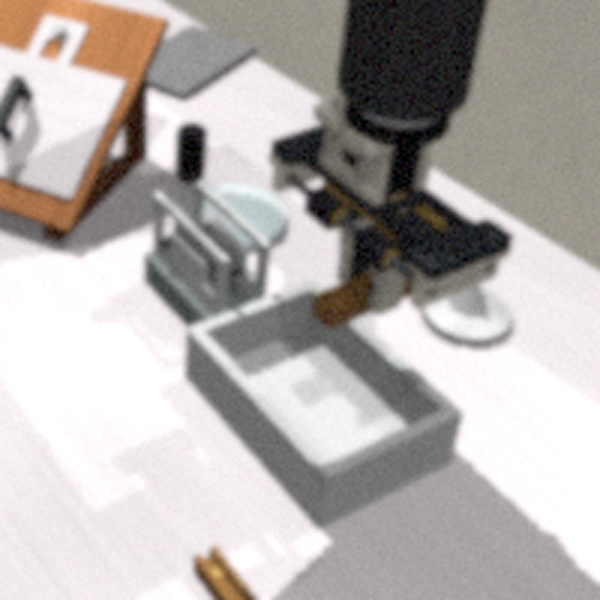

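```bash
python3 - <<'E'
from h import *
np.set_printoptions(precision=4,suppress=True)
w=ctrl.snapshot("wrist"); crop(w,110,80,410,240,2.6,"pics/w15.png")
A=onz(w,(136,115),.065);B=onz(w,(377,114),.065);print(A,B,np.linalg.norm(A-B),np.degrees(np.arctan2(*(A-B)[:2])))
y=(A-B)/np.linalg.norm(A-B); x=np.array([y[1],-y[0],0]); print("centre",(A+B)/2-x*.063)
E
```

```text
[ 0.7014 -0.0894  0.065 ] [ 0.687  -0.2783  0.065 ] 0.18953838764775321 4.365989124037412
centre [ 0.6314 -0.1791  0.065 ]
```

View pics/w15.png

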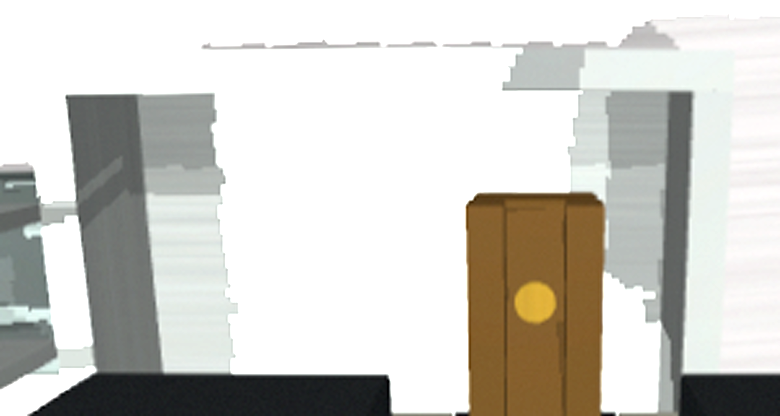

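```bash
python3 -m handwheel '[[0.0042,0,0.04,0,0.003,-0.003],[0.0042,0,0.08,0,0.003,-0.003],[0.0042,0,0.11,0,0.003,-0.003],[0.0042,0,0.14,0,0.003,-0.003],[0.0042,0,0.154,0,0.003,-0.003],[0.0042,0,0.158,0,0.003,-0.003],[0.0042,0,0.16,0,0.003,-0.003]]'; python3 -m handwheel '[[0,0,0.001,0,0,0],[0,0,0.003,0,0,0],[0,0,0.004,0,0,0]]'; python3 -c "
from h import *
plan([.6275,-.2282,.0175],-4.2)"
```

```text
clock: 20.0
tool_pos: [0.629, -0.2278, 0.0259]
orientation: [180.0, -0.3, -3.9]
force: [0.1, 0.3, -1.5]
opening: 0.022
clock: 20.38
tool_pos: [0.6284, -0.2277, 0.0211]
orientation: [180.0, -0.2, -3.9]
force: [0.2, -0.2, -1.6]
opening: 0.0215
t 20.38 at [ 0.6284 -0.2277  0.0211] [179.9999  -0.1981  -3.946 ] F [ 0.2362 -0.1539 -1.6101] op 0.02145939951907648
shift [-0.0009  0.0005  0.0036] turn [-0.     -0.0035  0.0044]
```

```bash
python3 -m handwheel '[[-0.001,0,0.002,0,0,0],[-0.001,0,0.003,0,0,0],[-0.001,0,0.003,0,0,0]]'; python3 -c "
from h import *
plan([.6275,-.2282,.0175],-4.2)"
```

```text
clock: 20.75
tool_pos: [0.6272, -0.2277, 0.0177]
orientation: [180.0, -0.2, -3.9]
force: [0.9, 0.3, -0.9]
opening: 0.0218
t 20.75 at [ 0.6272 -0.2277  0.0177] [179.9992  -0.1578  -3.9422] F [ 0.8889  0.2924 -0.9128] op 0.021758560907816502
shift [0.0003 0.0005 0.0002] turn [ 0.     -0.0028  0.0045]
```

```bash
python3 -m handwheel '[[0,0,0,0,0,0],[0,0,0,0,0,0],[0,0,0,0,0,0]]' 0.25; python3 -m handwheel '[[0,0,-0.03,0,0,0],[0,0,-0.08,0,0,0],[0,0,-0.13,0,0,0],[0,0,-0.18,0,0,0],[-0.03,0,-0.23,0,0,0],[-0.05,0,-0.26,0,0,0]]' -0.2; python3 - <<'E'
from h import *
plan([.435,-.20,.28],-90)
for n in("side","wrist"):
    s=ctrl.snapshot(n);cv2.imwrite(f"pics/{n}16.png",s["img"])
    if n=="side":crop(s,260,180,460,380,3,"pics/s16.png"); strips(s,ymax=400)
E
```

```text
clock: 21.12
tool_pos: [0.6275, -0.2277, 0.0181]
orientation: [180.0, -0.2, -3.9]
force: [-0.2, -0.3, -0.4]
opening: 0.0329
clock: 21.88
tool_pos: [0.5764, -0.2243, 0.2809]
orientation: [180.0, -0.4, -3.9]
force: [0.4, -0.2, 0.8]
opening: 0.0528
t 21.88 at [ 0.5764 -0.2243  0.2809] [179.9748  -0.3706  -3.9349] F [ 0.4385 -0.1696  0.8356] op 0.052824151165514685
shift [-0.1428 -0.0146 -0.    ] turn [-0.0045 -0.0055  1.5021]
[459.2 336.9] [ 0.5945 -0.4706  0.02  ] [np.float64(0.1583), np.float64(0.0194)] -8.217048706223439
[359.2135 320.9811] [ 0.4346 -0.3118  0.02  ] [np.float64(0.0243), np.float64(0.0965)] -96.01859231424145
[398.0326 263.1317] [ 0.637  -0.2276  0.02  ] [np.float64(0.0886), np.float64(0.0311)] -3.7659425268842006
[214.7059 164.1765] [0.4144 0.5411 0.02  ] [np.float64(0.0261), np.float64(0.1575)] -105.5267929758803
[208.5 127.5] [0.5073 0.8529 0.02  ] [np.float64(0.1044), np.float64(0.071)] -34.18953100112693
[180.2838 122.2973] [0.4197 0.9763 0.02  ] [np.float64(0.0758), np.float64(0.0909)] -53.26461281376495
[292.2383 154.0334] [0.6974 0.4411 0.02  ] [np.float64(0.6
[... 165 characters left out ...]
8] [0.7332 0.8481 0.02  ] [np.float64(0.315), np.float64(0.1247)] 22.49668845172144
[  3.4647 125.7208] [-0.2496  1.3883  0.02  ] [np.float64(0.2309), np.float64(1.0429)] -83.41260654315397
[170.7941  81.6765] [0.5398 1.5304 0.02  ] [np.float64(0.0203), np.float64(1.1356)] -102.09225770083646
[40.2027 69.7162] [-0.0604  2.1884  0.02  ] [np.float64(0.0342), np.float64(1.134)] -91.34329762095949
[17.5833 87.2013] [-0.1834  1.9173  0.02  ] [np.float64(0.219), np.float64(2.7058)] -90.36963402241707
[140.4728  64.0642] [0.4744 1.9578 0.02  ] [np.float64(0.3742), np.float64(3.5085)] -104.05956510277905
[ 9.5 17. ] [-0.194   4.0799  0.02  ] [np.float64(0.2108), np.float64(1.7775)] -91.5097611401838
```

View pics/s16.png

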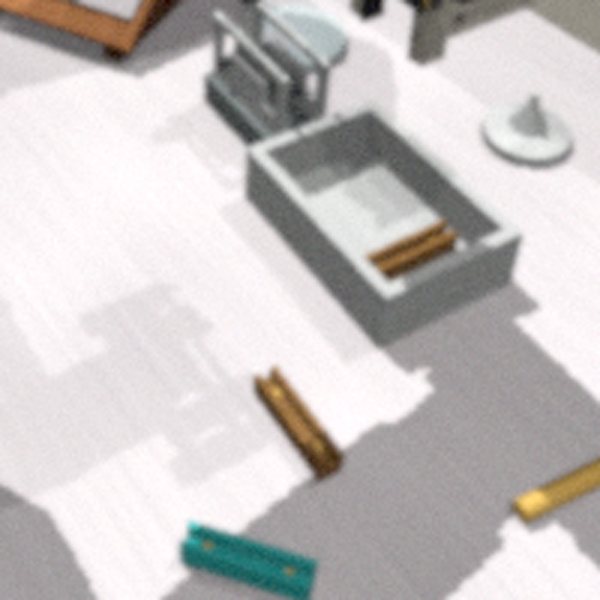

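View pics/wrist16.png

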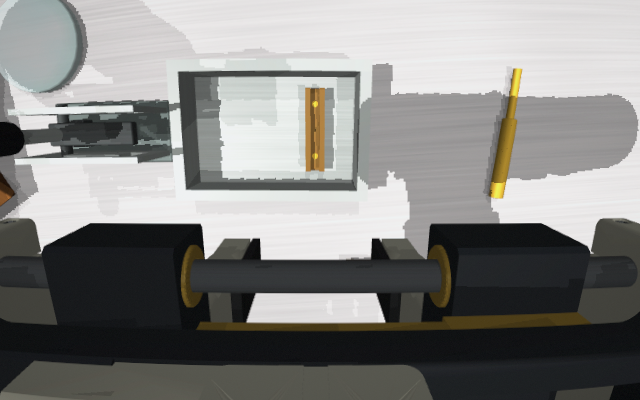

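Strip 1 lies in the box at wrist (315,130). Moving to view strip 2.

```bash
python3 -m handwheel '[[-0.02,0,0,0,0,0.18],[-0.04,0,0,0,0,0.36],[-0.06,0,0,0,0,0.54],[-0.08,-0.005,0,0,0,0.72],[-0.1,-0.01,0,0,0,0.9],[-0.12,-0.015,0,0,0,1.08],[-0.13,-0.015,0,0,0,1.26],[-0.14,-0.015,0,0,0,1.43]]';python3 -m handwheel '[[0,0,0,0,0,0],[0,0,0,0,0,0]]'; python3 - <<'E'
from h import *
w=ctrl.snapshot("wrist");cv2.imwrite(f"pics/w17.png",w["img"]);strips(w)
plan([.435,-.20,.28],-90)
E
```

```text
clock: 22.98
tool_pos: [0.4376, -0.1994, 0.2769]
orientation: [-179.8, -0.0, -86.2]
force: [0.0, 0.0, -0.4]
opening: 0.0528
clock: 23.22
tool_pos: [0.4384, -0.1996, 0.2771]
orientation: [-179.8, -0.0, -85.7]
force: [-1.0, 0.5, -0.5]
opening: 0.0529
[156.3729 137.9444] [ 0.6312 -0.2255  0.02  ] [np.float64(0.0246), np.float64(0.1039)] 176.03081632029733
[321.6763  80.604 ] [ 0.4402 -0.3034  0.02  ] [np.float64(0.0945), np.float64(0.0213)] -94.79974244730936
t 23.27 at [ 0.4384 -0.1996  0.2771] [-179.8465   -0.0231  -85.6957] F [-0.0607 -0.4093 -0.3907] op 0.05266904520885421
shift [ 0.0002  0.0034 -0.003 ] turn [-0.0027 -0.0003  0.0751]
```

View pics/w17.png

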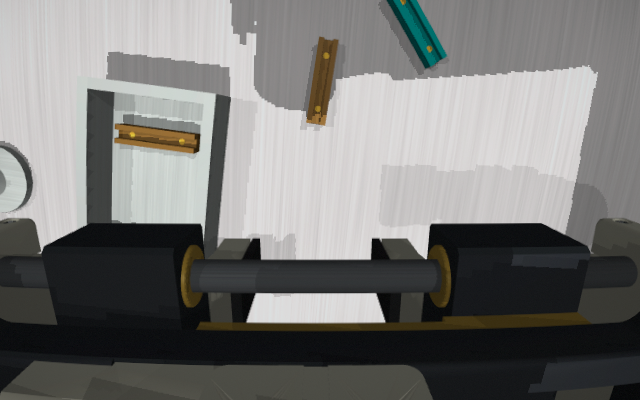

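The bronze grooved strip is at (322,81), clearly distinct from the turquoise one at (415,30). Picking it.

```bash
python3 -c "
from h import *
plan([.4402,-.3034,.005],-94.8)"
python3 -m handwheel '[[0.03,0,0.04,0,0,0.08],[0.06,-0.005,0.08,0,0,0.16],[0.09,-0.008,0.12,0,0,0.16],[0.1035,-0.01,0.17,0,0,0.16],[0.1035,-0.01,0.21,0,0,0.16],[0.1035,-0.01,0.22,0,0,0.16],[0.1035,-0.01,0.22,0,0,0.16]]'; python3 -c "
from h import *
plan([.4402,-.3034,.005],-94.8)"
```

```text
t 23.27 at [ 0.4384 -0.1996  0.2771] [-179.8465   -0.0231  -85.6957] F [-0.0607 -0.4093 -0.3907] op 0.05266904520885421
shift [0.1035 0.0067 0.2721] turn [-0.0027 -0.0002  0.1589]
clock: 24.15
tool_pos: [0.4565, -0.3022, 0.0574]
orientation: [-179.9, -0.0, -95.0]
force: [0.9, 0.5, 0.1]
opening: 0.0522
t 24.15 at [ 0.4565 -0.3022  0.0574] [-179.8742   -0.0096  -94.9585] F [0.8901 0.5383 0.1217] op 0.05215869500041186
shift [0.0026 0.0162 0.0524] turn [-0.0022 -0.0002 -0.0028]
```

I typed the y sign wrong, but it is still well clear of the strip, so I'll correct it before descending.

```bash
python3 -m handwheel '[[0.0025,0.008,0,-0.002,0,-0.003],[0.0025,0.0162,0,-0.002,0,-0.003],[0.0025,0.0162,0.01,-0.002,0,-0.003],[0.0025,0.0162,0.025,-0.002,0,-0.003],[0.0025,0.0162,0.04,-0.002,0,-0.003],[0.0025,0.0162,0.05,-0.002,0,-0.003],[0.0025,0.0162,0.052,-0.002,0,-0.003],[0.0025,0.0162,0.052,-0.002,0,-0.003]]'; python3 -c "
from h import *
plan([.4402,-.3034,.005],-94.8)
w=ctrl.snapshot('wrist');cv2.imwrite('pics/w18.png',w['img'])"
```

```text
clock: 25.15
tool_pos: [0.4399, -0.3033, 0.0051]
orientation: [-180.0, 0.0, -94.9]
force: [-0.1, 0.3, 0.2]
opening: 0.0528
t 25.15 at [ 0.4399 -0.3033  0.0051] [-179.9682    0.0012  -94.8634] F [-0.1405  0.3082  0.2018] op 0.052841457600173405
shift [ 0.0001 -0.0003  0.0001] turn [-0.0006  0.     -0.0011]
```

View pics/w18.png

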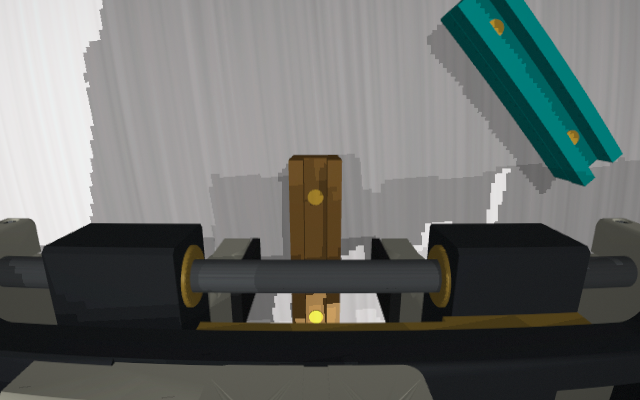

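```bash
python3 -m handwheel '[[0,0,0,0,0,0],[0,0,0,0,0,0],[0,0,0,0,0,0],[0,0,0,0,0,0],[0,0,0,0,0,0]]' 1; python3 -m handwheel '[[0,0,-0.02,0,0,0],[0,0,-0.06,0,0,0],[0,0,-0.11,0,0,0],[0,0,-0.16,0,0,0],[0,0,-0.18,0,0,0],[0,0,-0.18,0,0,0]]'; python3 -c "
from h import *
plan([.6314,-.173,.185],-4.2)"
```

```text
clock: 25.82
tool_pos: [0.44, -0.3033, 0.0055]
orientation: [-179.9, -0.0, -94.9]
force: [-0.3, -0.5, 2.7]
opening: 0.0219
clock: 26.58
tool_pos: [0.4403, -0.3033, 0.1865]
orientation: [-179.8, -0.0, -94.9]
force: [-0.4, -0.4, -3.1]
opening: 0.0219
t 26.57 at [ 0.4403 -0.3033  0.1865] [-179.7704   -0.017   -94.8752] F [-0.3559 -0.3627 -3.0836] op 0.021887217674708418
shift [-0.1461 -0.1793  0.0022] turn [-0.0029 -0.0034 -1.5826]
```

```bash
python3 -m handwheel '[[-0.015,-0.02,0,0,0,-0.18],[-0.03,-0.04,0,0,0,-0.36],[-0.05,-0.06,0,0,0,-0.54],[-0.07,-0.085,0,0,0,-0.72],[-0.09,-0.11,0,0,0,-0.9],[-0.11,-0.135,0,0,0,-1.08],[-0.13,-0.16,0,0,0,-1.26],[-0.146,-0.179,0,0,0,-1.44]]';python3 -m handwheel '[[0,0,0,0,0,-0.14],[0,0,0,0,0,-0.14],[0,0,0,0,0,-0.14]]'; python3 -c "
from h import *
plan([.6314,-.173,.0175],-4.2)"
```

```text
clock: 27.58
tool_pos: [0.6304, -0.1719, 0.1825]
orientation: [180.0, 0.2, -12.0]
force: [0.4, 0.3, -2.6]
opening: 0.0217
clock: 27.95
tool_pos: [0.6297, -0.173, 0.1842]
orientation: [-180.0, 0.1, -4.5]
force: [0.4, 0.3, -2.2]
opening: 0.0214
t 27.95 at [ 0.6297 -0.173   0.1842] [-179.9942    0.0563   -4.5416] F [ 0.437   0.3284 -2.2055] op 0.02138865308964436
shift [ 0.0018 -0.0001  0.1667] turn [-0.0001  0.001  -0.006 ]
```

```bash
python3 -m handwheel '[[0.001,0,0.04,0,0,-0.006],[0.001,0,0.08,0,0,-0.006],[0.001,0,0.11,0,0,-0.006],[0.001,0,0.14,0,0,-0.006],[0.001,0,0.155,0,0,-0.006],[0.001,0,0.16,0,0,-0.006],[0.001,0,0.164,0,0,-0.006],[0.001,0,0.166,0,0,-0.006]]'; python3 -m handwheel '[[0,0,0.001,0,0,0],[0,0,0.001,0,0,0]]'; python3 -c "
from h import *
plan([.6314,-.173,.0175],-4.2)"
```

```text
clock: 28.95
tool_pos: [0.6323, -0.173, 0.0203]
orientation: [-180.0, -0.1, -4.0]
force: [0.0, 0.3, -2.2]
opening: 0.0213
clock: 29.2
tool_pos: [0.6318, -0.173, 0.0189]
orientation: [-180.0, -0.1, -4.0]
force: [0.7, 0.2, -1.8]
opening: 0.0216
t 29.2 at [ 0.6318 -0.173   0.0189] [-179.9946   -0.0913   -3.9997] F [ 0.6567  0.1512 -1.7878] op 0.021556028229420616
shift [-0.0004  0.      0.0014] turn [-0.0001 -0.0016  0.0035]
```

```bash
python3 -m handwheel '[[0,0,0.001,0,0,0],[0,0,0.0015,0,0,0],[0,0,0.0015,0,0,0]]'; python3 -m handwheel '[[0,0,0,0,0,0],[0,0,0,0,0,0],[0,0,0,0,0,0]]' 0.25;  python3 -m handwheel '[[0,0,-0.03,0,0,0],[0,0,-0.08,0,0,0],[0,0,-0.13,0,0,0],[0,0,-0.18,0,0,0],[-0.03,0,-0.23,0,0,0],[-0.06,0,-0.28,0,0,0],[-0.08,0,-0.33,0,0,0]]' -0.4; python3 - <<'E'
from h import *
plan([.48,.25,.36],27)
for n in("side","wrist"):
    s=ctrl.snapshot(n);cv2.imwrite(f"pics/{n}19.png",s["img"])
E
```

```text
clock: 29.58
tool_pos: [0.6318, -0.173, 0.0175]
orientation: [180.0, -0.1, -4.0]
force: [-2.4, 0.8, 3.8]
opening: 0.0219
clock: 29.95
tool_pos: [0.6317, -0.1731, 0.0169]
orientation: [180.0, -0.1, -4.0]
force: [-0.0, 0.0, -0.1]
opening: 0.0326
clock: 30.82
tool_pos: [0.5501, -0.1674, 0.3488]
orientation: [-180.0, -0.1, -4.0]
force: [0.7, 0.3, 0.7]
opening: 0.0614
t 30.82 at [ 0.5501 -0.1674  0.3488] [-179.9916   -0.0903   -3.9997] F [0.7462 0.3188 0.7394] op 0.06140346126948045
shift [-0.099  -0.4115 -0.0113] turn [ 0.0003 -0.0016 -0.541 ]
```

View pics/side19.png

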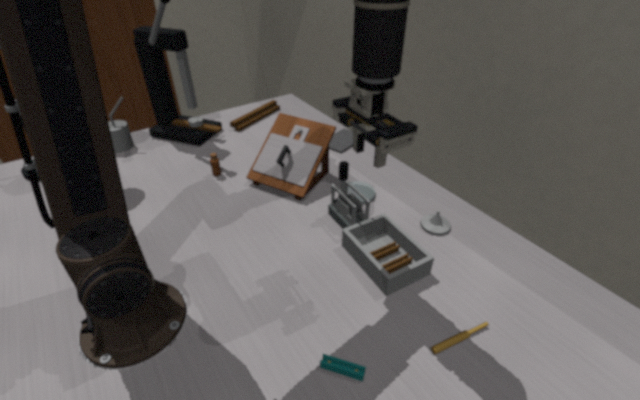

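View pics/wrist19.png

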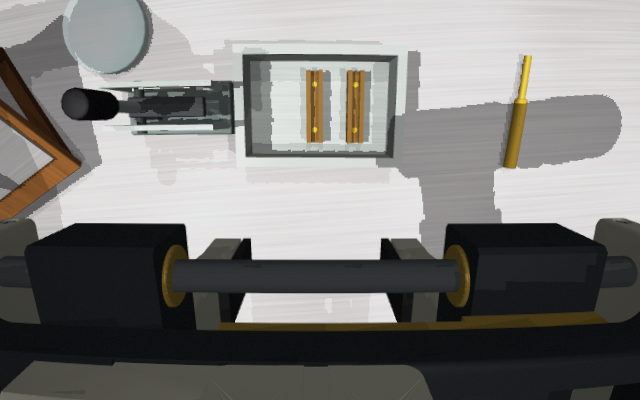

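Both strips lie in the box at wrist (314,105) and (355,105). Now on to look at the rack.

```bash
python3 -m handwheel '[[-0.012,-0.05,0,0,0,-0.07],[-0.025,-0.1,0,0,0,-0.14],[-0.038,-0.15,0,0,0,-0.21],[-0.05,-0.205,-0.005,0,0,-0.28],[-0.062,-0.26,-0.01,0,0,-0.35],[-0.074,-0.31,-0.011,0,0,-0.42],[-0.09,-0.36,-0.011,0,0,-0.48],[-0.105,-0.4,-0.011,0,0,-0.541]]';python3 -m handwheel '[[0,0,0,0,0,0],[0,0,0,0,0,0]]'; python3 - <<'E'
from h import *
w=ctrl.snapshot("wrist");cv2.imwrite(f"pics/w20.png",w["img"]);crop(w,150,20,470,235,2.4,"pics/w20c.png")
plan([.48,.25,.36],27)
E
```

```text
clock: 31.92
tool_pos: [0.474, 0.2409, 0.3576]
orientation: [180.0, -0.1, 27.2]
force: [0.8, 0.5, -0.7]
opening: 0.0614
clock: 32.17
tool_pos: [0.4746, 0.2389, 0.3576]
orientation: [180.0, -0.0, 27.0]
force: [-0.3, -0.1, -1.2]
opening: 0.0611
t 32.23 at [0.4747 0.2385 0.3577] [179.9651  -0.0438  26.963 ] F [ 0.5898 -0.1464  0.6445] op 0.06138655017739776
shift [ 0.0099 -0.0079 -0.0023] turn [ 0.0006 -0.0008 -0.0006]
```

View pics/w20.png

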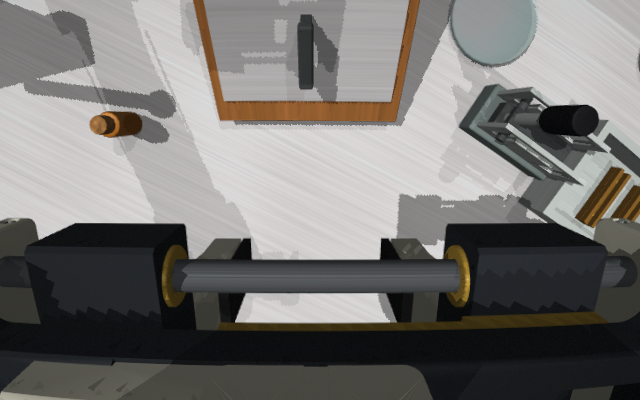

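View pics/w20c.png

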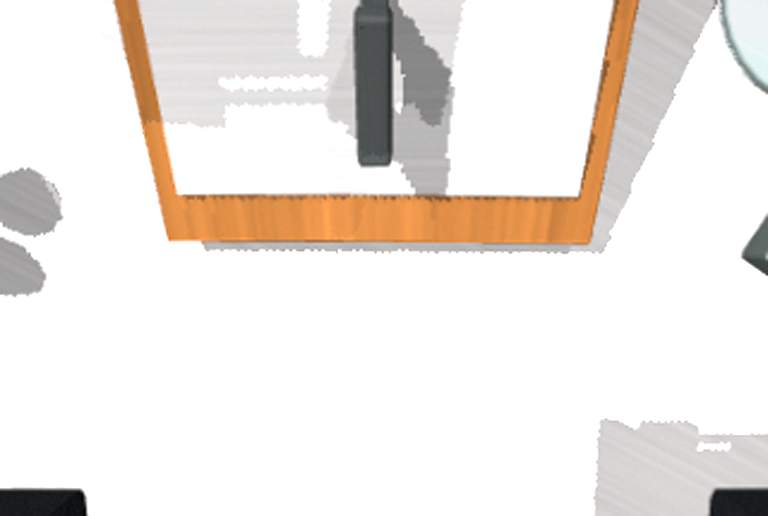

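```bash
python3 - <<'E'
from h import *
np.set_printoptions(precision=4,suppress=True)
w=ctrl.snapshot("wrist");crop(w,250,0,360,110,6,"pics/w21.png")
C=Ro.from_euler('z',27,degrees=True)*Ro.from_euler('y',-35,degrees=True)
u=C.apply([1,0,0])
c,d1=ray(w,(306,86));_,d2=ray(w,(305.5,24))
A=np.c_[-d1,d2];s,r,_,_=np.linalg.lstsq(A,.07*u,rcond=None);print(s,r,c+s[0]*d1,c+s[1]*d2)
# cover lower edge 0.214 wide
_,e1=ray(w,(223,101));_,e2=ray(w,(393,101)); v=C.apply([0,-1,0])
s,r,_,_=np.linalg.lstsq(np.c_[-e1,e2],.214*v,rcond=None);P=c+s[0]*e1;Q=c+s[1]*e2
print("edge",P,Q, "mid",(P+Q)/2,"-> grip",(P+Q)/2+C.apply([.075,0,.034]))
E
```

```text
[0.4007 0.3478] [0.] [0.5588 0.2945 0.0983] [0.6102 0.3198 0.1384]
edge [0.4979 0.3821 0.0609] [0.5948 0.1913 0.0609] mid [0.5464 0.2867 0.0609] -> grip [0.5837 0.3058 0.1318]
```

View pics/w21.png

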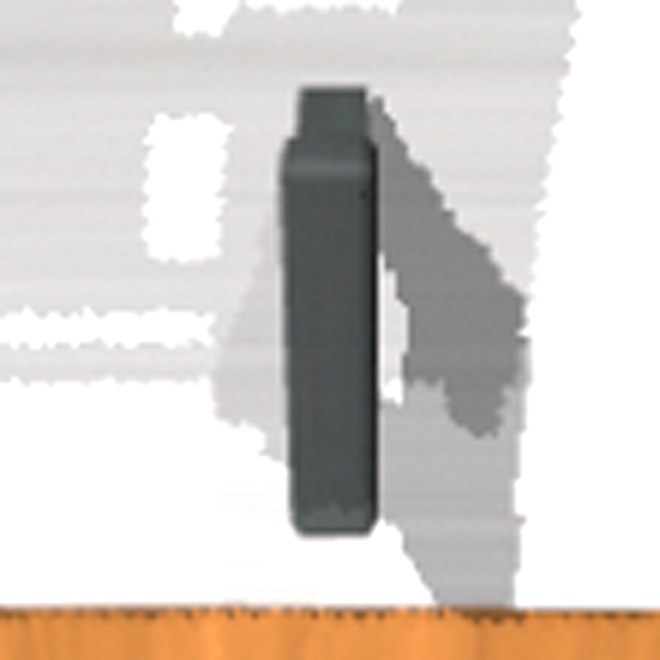

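```bash
python3 - <<'E'
from h import *
plan([.52,.273,.23],27,35)
E
```

```text
t 32.27 at [0.4749 0.2382 0.3579] [179.9686  -0.0588  26.938 ] F [-0.383  -0.8868  1.281 ] op 0.060974564179605464
shift [ 0.0559 -0.0106  0.1279] turn [ 0.0009  0.6098 -0.0009]
```

```bash
python3 -m handwheel '[[0,-0.002,0.01,0,0.16,0],[0.01,-0.005,0.03,0,0.32,0],[0.025,-0.0085,0.06,0,0.48,0],[0.04,-0.0085,0.09,0,0.61,0],[0.05,-0.0085,0.12,0,0.61,0],[0.056,-0.0085,0.128,0,0.61,0],[0.056,-0.0085,0.128,0,0.61,0],[0.056,-0.0085,0.128,0,0.61,0]]' -0.4; python3 - <<'E'
from h import *
w=ctrl.snapshot("wrist");cv2.imwrite(f"pics/w22.png",w["img"])
plan([.52,.273,.23],27,35)
E
```

```text
clock: 33.28
tool_pos: [0.5219, 0.2711, 0.2312]
orientation: [180.0, -35.1, 26.9]
force: [-0.2, -0.2, 0.2]
opening: 0.0612
t 33.33 at [0.5218 0.2719 0.2316] [179.9955 -35.1335  26.9302] F [-1.241   0.6074  0.1706] op 0.0611080101882321
shift [-0.0018 -0.0018  0.0007] turn [ 0.0008 -0.0023 -0.001 ]
```

View pics/w22.png

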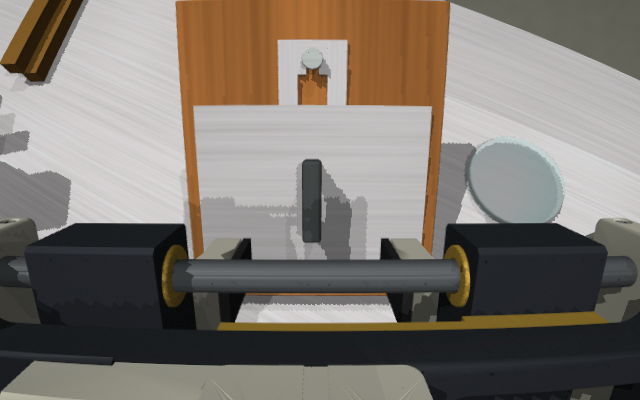

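```bash
python3 - <<'E'
from h import *
w=ctrl.snapshot("wrist")
crop(w,170,20,470,260,2.6,"pics/w23.png")
E
```

```text
(no output)
```

View pics/w23.png

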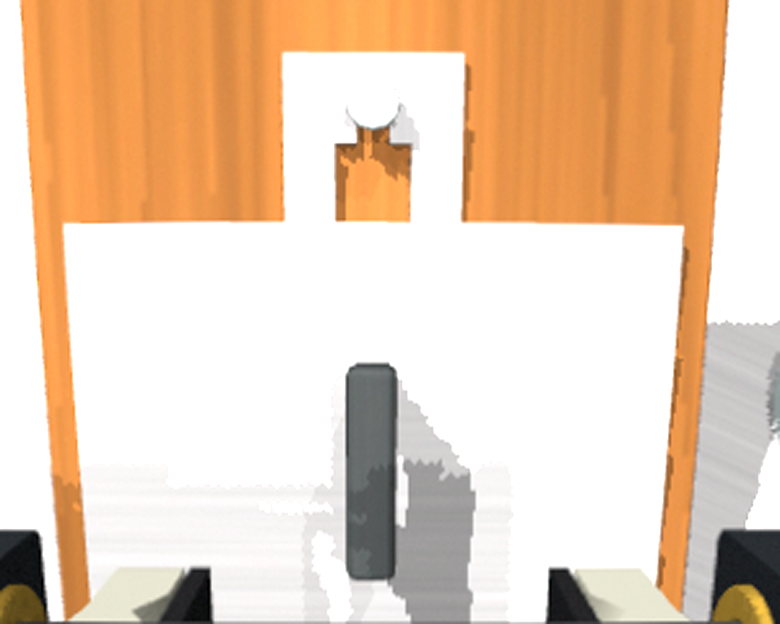

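```bash
cat >> h.py <<'E'
def coverpose(w,pts):
    O=np.array([p[0] for p in pts],float)/1000;I=np.array([p[1] for p in pts],float)
    ok,rv,tv=cv2.solvePnP(O,I,K(w),np.array(w["distortion"]))
    e=cv2.projectPoints(O,rv,tv,K(w),np.array(w["distortion"]))[0][:,0]-I
    Rw=np.array(w["R"]).T; t=Rw@(tv[:,0]-np.array(w["t"])); R=Ro.from_matrix(Rw@cv2.Rodrigues(rv)[0])
    print("reproj rms",np.sqrt((e**2).mean())); return R,t
E
python3 - <<'E'
from h import *
w=ctrl.snapshot("wrist");f=lambda x,y:(170+x/2.6,20+y/2.6)
R,t=coverpose(w,[((75,107,4),f(64,224)),((75,-107,4),f(684,226)),((135,30,4),f(283,52)),((135,-30,4),f(464,52)),((75,30,4),f(285,221)),((75,-30,4),f(462,221)),
 ((106,13,4),f(335,143)),((106,-13,4),f(411,143)),((80,13,4),f(335,221)),((80,-13,4),f(411,221)),((35,0,46),f(371,364)),((-35,0,46),f(371,579))])
e=R.as_euler('ZYX',degrees=True);print("yaw,pitch,roll",e,"t",t,"grip",t+R.apply([0,0,.038]))
q,T=Rt()
G=t+R.apply([0,0,.038]);plan(G,27,35)
E
```

```text
reproj rms 1.815823415144191
yaw,pitch,roll [ 26.73140807 -34.55045505  -0.23128138] t [0.60436605 0.31778811 0.0932388 ] grip [0.58504947 0.30823136 0.12453637]
t 33.42 at [0.5213 0.2725 0.2314] [-179.9954  -35.1307   27.0005] F [0.3293 0.2175 0.3194] op 0.061466281400075956
shift [-0.0018 -0.0029  0.1295] turn [-0.0001 -0.0023  0.    ]
```

The PnP pose agrees with the description: yaw 26.8, pitch -34.6, grip at (0.585, 0.308, 0.1245). Approaching along the plate normal.

```bash
python3 -m handwheel '[[-0.001,-0.0015,0.03,0,0,0],[-0.002,-0.003,0.06,0,0,0],[-0.002,-0.003,0.085,0,0,0],[-0.002,-0.003,0.105,0,0,0],[-0.002,-0.003,0.12,0,0,0],[-0.002,-0.003,0.13,0,0,0],[-0.002,-0.003,0.13,0,0,0]]'; python3 - <<'E'
from h import *
w=ctrl.snapshot("wrist");cv2.imwrite(f"pics/w24.png",w["img"])
w=ctrl.snapshot("side");crop(w,220,70,380,220,4,"pics/s24.png")
plan([0.585,.3082,.1245],27,35)
E
```

```text
clock: 34.3
tool_pos: [0.5865, 0.312, 0.1643]
orientation: [179.5, -30.5, 27.1]
force: [-0.7, -0.4, 0.7]
opening: 0.0609
t 34.4 at [0.5862 0.3116 0.1647] [179.5559 -30.5021  27.0525] F [ 0.6964 -0.1272 -0.8791] op 0.06170676957432018
shift [-0.0227  0.0022  0.0333] turn [0.0073 0.0785 0.0011]
```

View pics/w24.png

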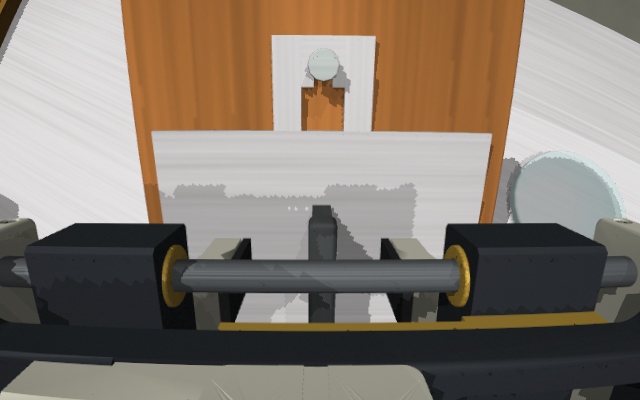

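View pics/s24.png

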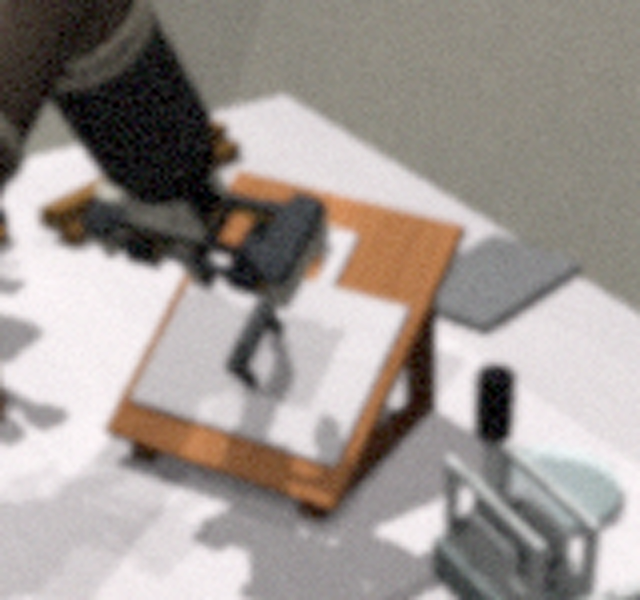

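```bash
python3 -c "
from h import *
np.set_printoptions(precision=2,suppress=True);print(np.array(ctrl.get_obs()['joint_pos']))"; python3 -m handwheel '[[0,0,0,0,0,0],[0,0,0,0,0,0]]';python3 -c "
from h import *
plan([0.585,.3082,.1245],27,35);print(np.array(ctrl.get_obs()['joint_pos']))"
```

```text
[ 26.51   6.69 -52.82  95.45  -0.17  -4.99]
clock: 34.65
tool_pos: [0.5865, 0.3112, 0.165]
orientation: [179.6, -30.5, 27.0]
force: [-0.7, -0.6, 0.4]
opening: 0.0614
t 34.65 at [0.5865 0.3112 0.165 ] [179.5645 -30.527   27.    ] F [-0.6985 -0.638   0.4106] op 0.06139505220734419
shift [-0.0229  0.0017  0.0335] turn [0.0076 0.0781 0.0003]
[ 26.4732   6.6732 -52.8135  95.4535  -0.1686  -4.9997]
```

The arm has run into its wrist limits (j5≈0, j4=95°) at a 35° tilt. Since the jaws close along the bar's y, gripping with less tool tilt still gives flat pad contact, so I'll use 18° and keep the plate orientation with translations.

```bash
python3 -m handwheel '[[0,0,-0.02,0,0,0],[0,0,-0.03,0,-0.05,0],[0,0,-0.03,0,-0.12,0],[0,0,-0.03,0,-0.2,0],[0,0,-0.03,0,-0.22,0],[0,0,-0.03,0,-0.22,0]]';python3 - <<'E'
from h import *
z=Ro.from_euler('z',26.8,degrees=True).apply([np.sin(np.radians(18)),0,-np.cos(np.radians(18))])
plan(np.array([0.585,.3082,.1245])+.022*z,26.8,18);print(np.array(ctrl.get_obs()['joint_pos']))
w=ctrl.snapshot("wrist");cv2.imwrite(f"pics/w25.png",w["img"])
E
```

```text
clock: 35.4
tool_pos: [0.572, 0.3069, 0.1908]
orientation: [179.8, -17.8, 26.9]
force: [1.2, 0.1, 0.6]
opening: 0.0615
t 35.4 at [0.572  0.3069 0.1908] [179.8266 -17.7956  26.9309] F [1.2089 0.1218 0.5879] op 0.06148374900097447
shift [-0.0086  0.0044  0.0888] turn [0.0023 0.0036 0.0022]
[ 49.3246   9.4286 -25.8475  10.9755 -38.7735  59.9732]
```

View pics/w25.png

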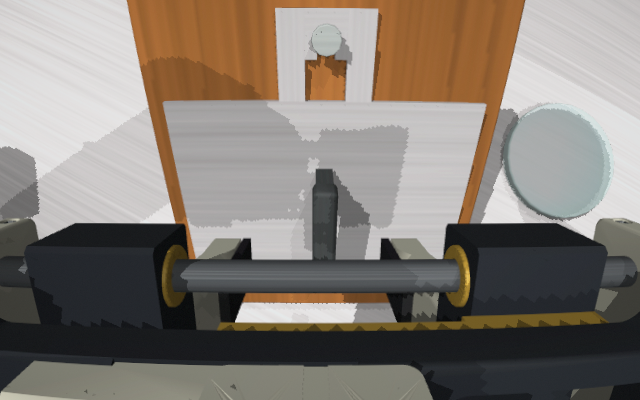

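```bash
python3 -m handwheel '[[-0.004,0.002,0.015,0,0.0,0],[-0.0086,0.0044,0.03,0.002,0.003,0.002],[-0.0086,0.0044,0.05,0.002,0.003,0.002],[-0.0086,0.0044,0.065,0.002,0.003,0.002],[-0.0086,0.0044,0.075,0.002,0.003,0.002],[-0.0086,0.0044,0.08,0.002,0.003,0.002],[-0.0086,0.0044,0.08,0.002,0.003,0.002]]';python3 - <<'E'
from h import *
z=Ro.from_euler('z',26.8,degrees=True).apply([np.sin(np.radians(18)),0,-np.cos(np.radians(18))])
plan(np.array([0.585,.3082,.1245])+.022*z,26.8,18);print(np.array(ctrl.get_obs()['joint_pos']))
w=ctrl.snapshot("wrist");cv2.imwrite(f"pics/w26.png",w["img"])
w=ctrl.snapshot("side");crop(w,220,70,380,220,4,"pics/s26.png")
E
```

```text
clock: 36.33
tool_pos: [0.5899, 0.3075, 0.1115]
orientation: [179.7, -18.0, 26.8]
force: [-0.1, 1.1, 0.3]
opening: 0.0618
t 36.33 at [0.5899 0.3075 0.1115] [179.7483 -18.049   26.779 ] F [-0.149   1.1398  0.3257] op 0.061839334239805234
shift [ 0.0001 -0.0029  0.0084] turn [ 0.0045 -0.0009 -0.0004]
[ 47.7156  15.5334 -31.0677  14.4942 -27.3061  57.0638]
```

View pics/w26.png

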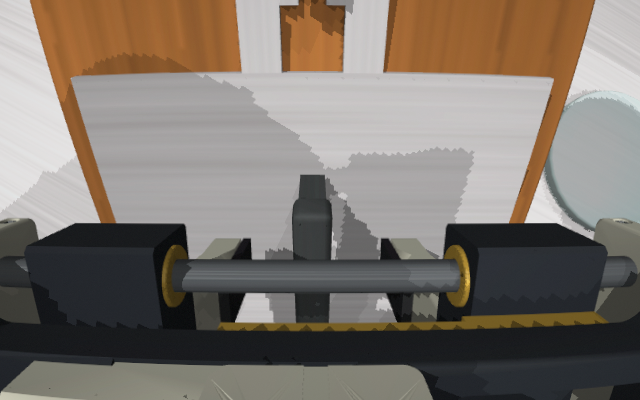

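View pics/s26.png

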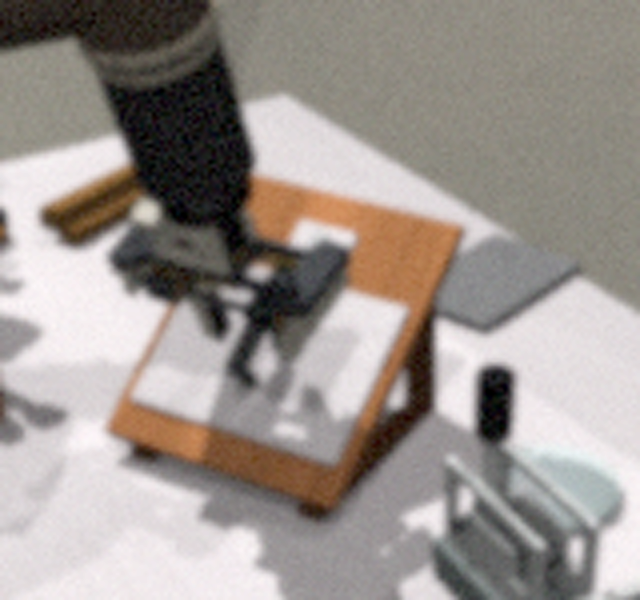

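The bar is centred between the fingers. Going 11 mm deeper, then closing.

```bash
python3 -m handwheel '[[0,-0.003,0.004,0.004,0,0],[0,-0.003,0.008,0.004,0,0],[0,-0.003,0.011,0.004,0,0],[0,-0.003,0.011,0.004,0,0]]';python3 -m handwheel '[[0,0,0,0,0,0],[0,0,0,0,0,0],[0,0,0,0,0,0],[0,0,0,0,0,0],[0,0,0,0,0,0],[0,0,0,0,0,0]]' 1;  python3 -c "
from h import *
plan([.585,.308,.12],26.8,18)
w=ctrl.snapshot('wrist');cv2.imwrite('pics/w27.png',w['img'])"
```

```text
clock: 36.92
tool_pos: [0.5915, 0.3116, 0.1007]
orientation: [180.0, -18.0, 26.8]
force: [-0.9, -0.3, -0.2]
opening: 0.0614
clock: 37.67
tool_pos: [0.5915, 0.3116, 0.1011]
orientation: [180.0, -18.1, 26.7]
force: [-0.8, -0.1, 0.1]
opening: 0.0156
t 37.67 at [0.5915 0.3116 0.1011] [179.9955 -18.0514  26.7469] F [-0.7524 -0.0766  0.1269] op 0.015617964062552954
shift [-0.0012  0.0002 -0.0202] turn [ 0.0004 -0.0009 -0.0009]
```

View pics/w27.png

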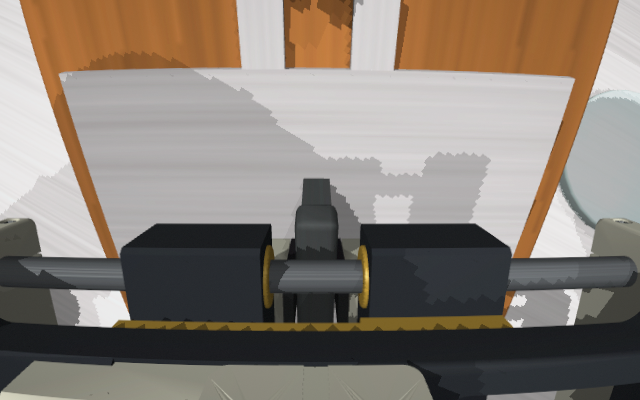

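Gripped at 15.6 mm. Sliding 25 mm up the slope, then stopping to check.

```bash
python3 -m handwheel '[[-0.0003,0,-0.001,0,0,0],[0.0045,0,-0.0025,0,0,0],[0.0095,0,-0.004,0,0,0],[0.0145,0,-0.0055,0,0,0],[0.0195,0,-0.007,0,0,0],[0.0236,0,-0.0083,0,0,0],[0.0236,0,-0.0083,0,0,0],[0.0236,0,-0.0083,0,0,0]]';  python3 -c "
from h import *
plan([.5915,.3116,.1011],26.8,18)
w=ctrl.snapshot('wrist');cv2.imwrite('pics/w28.png',w['img'])
w=ctrl.snapshot('side');crop(w,220,70,380,220,4,'pics/s28.png')"
```

```text
clock: 38.72
tool_pos: [0.6091, 0.3205, 0.1162]
orientation: [180.0, -18.0, 26.8]
force: [0.6, 0.5, -4.8]
opening: 0.0158
t 38.73 at [0.6091 0.3205 0.1162] [179.9858 -18.0378  26.7706] F [ 0.6074  0.4949 -4.8068] op 0.015777678863480013
shift [-0.0234  0.      0.0082] turn [ 0.0004 -0.0007 -0.0005]
```

View pics/w28.png

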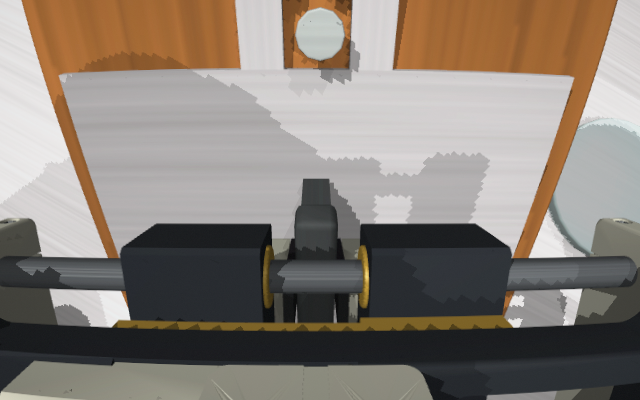

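View pics/s28.png

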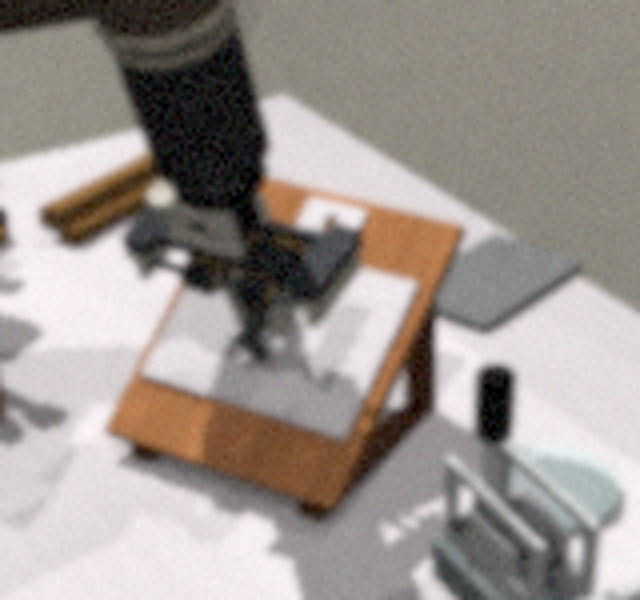

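The screw head (320,33) is within the square hole (cols 283–353). Lifting off along the plate normal.

```bash
python3 -m handwheel '[[-0.0015,0,-0.005,0,0,0],[-0.0035,0,-0.011,0,0,0],[-0.006,0,-0.019,0,0,0],[-0.009,0,-0.029,0,0,0],[-0.012,0,-0.039,0,0,0],[-0.016,0,-0.052,0,0,0],[-0.016,0,-0.07,0,0,0],[-0.016,0,-0.07,0,0,0]]';  python3 -c "
from h import *
plan([.5915,.3116,.1011],26.8,18)
w=ctrl.snapshot('wrist');cv2.imwrite('pics/w29.png',w['img'])
w=ctrl.snapshot('side');crop(w,220,70,380,220,4,'pics/s29.png')"
```

```text
clock: 39.83
tool_pos: [0.5767, 0.3047, 0.1803]
orientation: [-179.9, -18.3, 26.8]
force: [1.0, 0.4, -3.0]
opening: 0.0155
t 39.83 at [0.5767 0.3047 0.1803] [-179.939   -18.2612   26.7832] F [ 0.9518  0.3822 -3.0347] op 0.015506209782864194
shift [-0.0093  0.0006  0.0803] turn [-0.001  -0.0046 -0.0003]
```

View pics/w29.png

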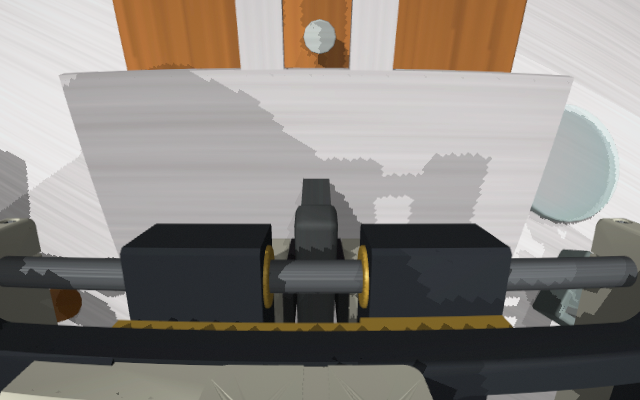

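View pics/s29.png

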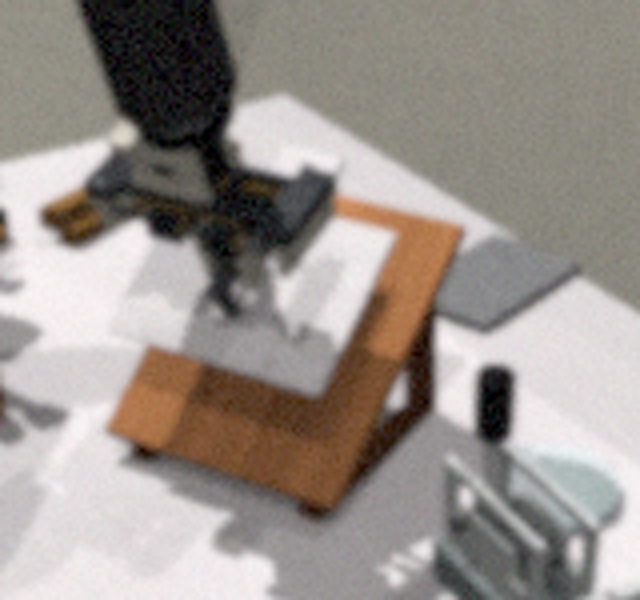

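Unhooked cleanly with no slip in the jaws. Before carrying it over, I'll refine the box pose from the earlier wrist picture, using the fixed camera-in-tool transform.

```bash
python3 - <<'E'
from h import *
np.set_printoptions(precision=4,suppress=True)
im=cv2.imread("pics/wrist19.png")
cv2.imwrite("pics/w19c.png",np.clip(cv2.resize(im[35:170,225:415],None,fx=4,fy=4,interpolation=cv2.INTER_CUBIC)*.8,0,255).astype('uint8'))
E
```

```text
(no output)
```

View pics/w19c.png

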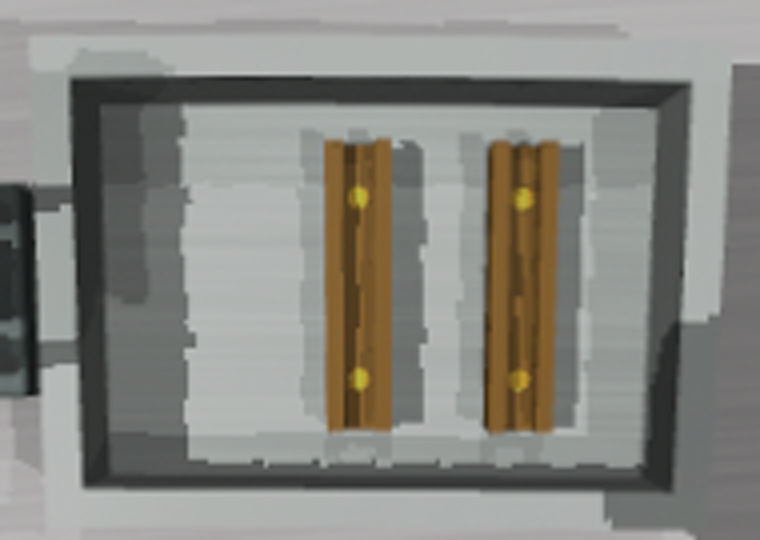

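```bash
python3 - <<'E'
from h import *
np.set_printoptions(precision=4,suppress=True)
w=ctrl.snapshot("wrist");q,R=Rt()
Rw=np.array(w["R"]);c=-Rw.T@w["t"]; ct=R.inv().apply(c-q); Rct=Rw@R.as_matrix()
print(ct)
p0=np.array([.5501,-.1674,.3488]);R0=Ro.from_euler('xyz',[-179.9916,-.0903,-3.9997],degrees=True)
s=dict(w);s["R"]=Rct@R0.as_matrix().T;s["t"]=-s["R"]@(p0+R0.apply(ct))
f=lambda x,y:(225+x/4,35+y/4)
inn=[onz(s,f(*p),.065) for p in[(71,80),(691,83),(673,492),(84,487)]]
C=np.mean(inn,0);print(*inn,C)
for i in range(4): v=inn[(i+1)%4]-inn[i]; print(np.linalg.norm(v),np.degrees(np.arctan2(v[1],v[0])))
Rb,t=coverpose(s,[((63,95,65),f(71,80)),((63,-95,65),f(691,83)),((-63,-95,65),f(673,492)),((-63,95,65),f(84,487)),((75,107,65),f(30,36)),((75,-107,65),f(733,38))])
print(t,Rb.as_euler('ZYX',degrees=True))
G=np.array([.585,.3082,.1245]);T=Ro.from_euler('z',26.75,degrees=True)*Ro.from_euler('x',180,degrees=True)*Ro.from_euler('y',18.05,degrees=True)
g=T.inv().apply(G-np.array([.5915,.3116,.1011]));print("g_tool",g)
T2=Ro.from_euler('z',-4.2,degrees=True)*Ro.from_euler('x',180,degrees=True)*Ro.from_euler('y',-17,degrees=True)
tg=np.array([.6305,-.178,.103])-T2.apply(g);print("final TCP",tg)
# tongue edge check on cover in hand
plan([.53,.15,.36],15,-17);plan(tg+[0,0,.15],-4.2,-17)
E
```

```text
[ 0.0665 -0.0007 -0.1626]
[ 0.6956 -0.089   0.065 ] [ 0.6819 -0.2739  0.065 ] [ 0.5594 -0.2651  0.065 ] [ 0.5739 -0.0797  0.065 ] [ 0.6277 -0.1769  0.065 ]
0.18535649067321489 -94.24326937922896
0.12277932656470568 175.92934586322747
0.18602864312550668 85.52425789155502
0.12202434667859184 -4.384472597347263
reproj rms 0.329148586525729
[ 0.6282 -0.1777 -0.0103] [-4.3133  0.0669 -0.8123]
g_tool [ 0.0003  0.0001 -0.0245]
final TCP [ 0.6231 -0.1773  0.0796]
t 39.98 at [0.5761 0.3039 0.1775] [179.9936 -18.0289  26.7677] F [ 0.1148 -0.0411 -4.9116] op 0.015621326679543556
shift [-0.0485  0.1167 -0.2077] turn [-0.0018 -0.6092  0.2086]
t 39.98 at [0.5761 0.3039 0.1775] [179.9936 -18.0289  26.7677] F [ 0.1148 -0.0411 -4.9116] op 0.015621326679543556
shift [-0.15    0.4509 -0.1036] turn [-0.0048 -0.5963  0.5488]
```

```bash
python3 - <<'E'
from h import *
plan([.56,.28,.36],26.8,18)
plan([.54,.26,.36],26.8,-17)
E
```

```text
t 39.98 at [0.5761 0.3039 0.1775] [179.9936 -18.0289  26.7677] F [ 0.1148 -0.0411 -4.9116] op 0.015621326679543556
shift [ 0.0326  0.0141 -0.1813] turn [ 0.0003 -0.0005 -0.0005]
t 39.98 at [0.5761 0.3039 0.1775] [179.9936 -18.0289  26.7677] F [ 0.1148 -0.0411 -4.9116] op 0.015621326679543556
shift [ 0.0071  0.023  -0.1896] turn [ 0.0001 -0.6114 -0.0006]
```

```bash
python3 -m handwheel '[[0.005,0.002,-0.03,0,0,0],[0.011,0.005,-0.06,0,0,0],[0.018,0.008,-0.1,0,0,0],[0.025,0.011,-0.14,0,-0.05,0],[0.03,0.014,-0.17,0,-0.15,0],[0.025,0.016,-0.185,0,-0.28,0],[0.015,0.02,-0.19,0,-0.42,0],[0.007,0.023,-0.19,0,-0.54,0]]'; python3 -m handwheel '[[0,0,0,0,-0.07,0],[0,0,0,0,-0.07,0]]'; python3 - <<'E'
from h import *
plan([.54,.26,.36],26.8,-17)
plan([.56,.04,.36],11,-17)
plan([.6221,-.1768,.30],-4.25,-17)
w=ctrl.snapshot('wrist');cv2.imwrite('pics/w30.png',w['img'])
w=ctrl.snapshot('side');cv2.imwrite('pics/s30.png',w['img'])
E
```

```text
clock: 40.98
tool_pos: [0.5406, 0.2603, 0.3605]
orientation: [-180.0, 13.1, 26.8]
force: [1.1, -0.4, -4.0]
opening: 0.0162
clock: 41.22
tool_pos: [0.5412, 0.2607, 0.3575]
orientation: [180.0, 17.1, 26.7]
force: [-0.2, -0.2, -3.5]
opening: 0.0152
t 41.23 at [0.5412 0.2607 0.3575] [179.9546  17.1036  26.7087] F [-0.1553 -0.171  -3.4865] op 0.015229553990007095
shift [-0.002   0.0001 -0.002 ] turn [ 0.0003  0.0018 -0.0015]
t 41.23 at [0.5412 0.2607 0.3575] [179.9546  17.1036  26.7087] F [-0.1553 -0.171  -3.4865] op 0.015229553990007095
shift [-0.0794  0.2056  0.022 ] turn [0.0812 0.0017 0.2621]
t 41.23 at [0.5412 0.2607 0.3575] [179.9546  17.1036  26.7087] F [-0.1553 -0.171  -3.4865] op 0.015229553990007095
shift [-0.1019  0.4271  0.0919] turn [0.1592 0.0016 0.5166]
```

View pics/w30.png

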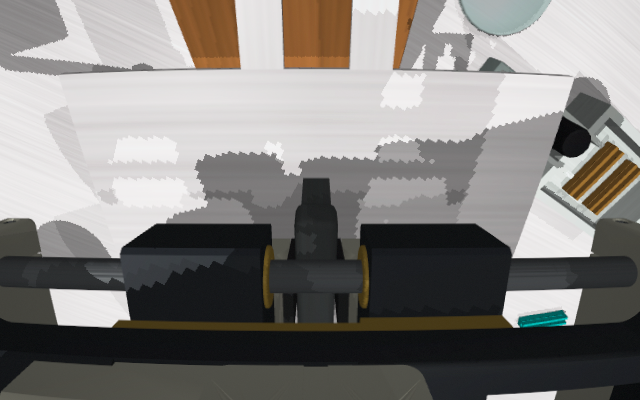

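View pics/s30.png

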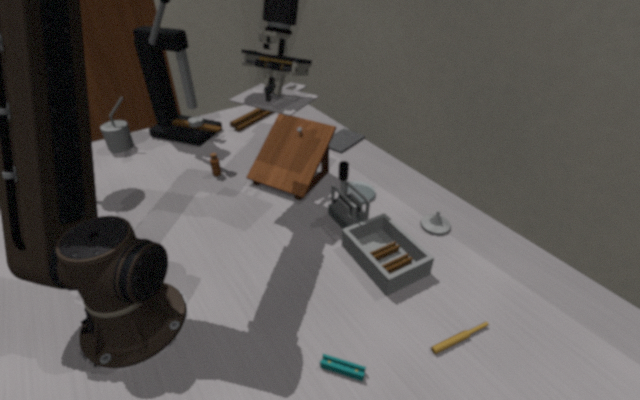

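```bash
python3 -m handwheel '[[-0.01,0.04,0.005,0.014,0,0.045],[-0.02,0.08,0.01,0.03,0,0.09],[-0.032,0.13,0.018,0.045,0,0.15],[-0.044,0.18,0.028,0.065,0,0.21],[-0.056,0.23,0.04,0.085,0,0.27],[-0.068,0.28,0.052,0.105,0,0.33],[-0.08,0.33,0.066,0.122,0,0.39],[-0.09,0.38,0.08,0.14,0.001,0.455]]'; python3 -m handwheel '[[0,0,0,0,0,0],[0,0,0,0,0,0]]'; python3 - <<'E'
from h import *
plan([.6221,-.1768,.25],-4.25,-17)
E
```

```text
clock: 42.32
tool_pos: [0.6136, -0.13, 0.3116]
orientation: [-179.9, 16.6, -0.6]
force: [0.7, 0.3, -3.3]
opening: 0.0159
clock: 42.58
tool_pos: [0.6134, -0.1287, 0.3112]
orientation: [-179.9, 16.7, -0.5]
force: [-0.5, 0.8, -3.7]
opening: 0.0156
t 42.58 at [ 0.6134 -0.1287  0.3112] [-179.8923   16.7255   -0.494 ] F [-0.4645  0.8438 -3.7044] op 0.015571338381009405
shift [0.0264 0.0481 0.0559] turn [ 0.0171 -0.0047  0.0627]
```

```bash
python3 -m handwheel '[[0.006,0.012,0.01,0.005,0,0.02],[0.012,0.024,0.025,0.01,-0.003,0.04],[0.02,0.036,0.04,0.017,-0.0047,0.0627],[0.0264,0.048,0.056,0.017,-0.0047,0.0627],[0.0264,0.048,0.056,0.017,-0.0047,0.0627],[0.0264,0.048,0.056,0.017,-0.0047,0.0627]]'; python3 - <<'E'
from h import *
plan([.6221,-.1768,.0796],-4.25,-17)
w=ctrl.snapshot('wrist');cv2.imwrite('pics/w31.png',w['img'])
w=ctrl.snapshot('side');crop(w,280,120,480,320,3,'pics/s31.png')
E
```

```text
clock: 43.32
tool_pos: [0.6224, -0.1767, 0.2492]
orientation: [180.0, 17.1, -4.2]
force: [0.4, -0.8, -3.1]
opening: 0.0158
t 43.33 at [ 0.6224 -0.1767  0.2492] [179.9668  17.1242  -4.236 ] F [ 0.444  -0.8132 -3.0641] op 0.015840126773274826
shift [0.0497 0.0001 0.1621] turn [0.0007 0.0022 0.0002]
```

View pics/w31.png

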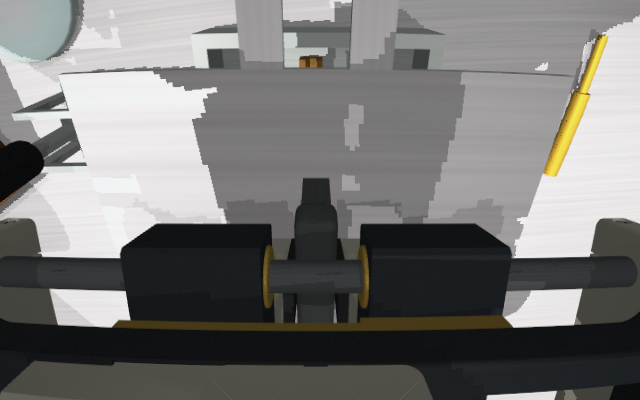

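View pics/s31.png

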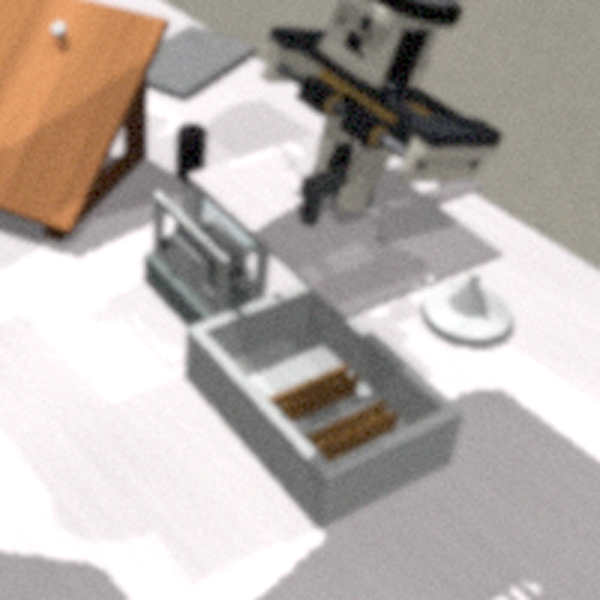

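```bash
python3 - <<'E'
from h import *
np.set_printoptions(precision=4,suppress=True)
w=ctrl.snapshot('wrist')
cv2.imwrite("pics/w32.png",cv2.resize(w["img"][0:110,40:600],None,fx=1.42,fy=3,interpolation=cv2.INTER_CUBIC))
cv2.imwrite("pics/w33.png",cv2.resize(w["img"][15:85,170:470],None,fx=2.6,fy=5,interpolation=cv2.INTER_CUBIC))
A=onz(w,(191,34),.065);B=onz(w,(444,33.5),.065);print(A,B,np.linalg.norm(A-B));y=(A-B)/np.linalg.norm(A-B);x=np.array([y[1],-y[0],0])
print("box centre",(A+B)/2-.075*x,np.degrees(np.arctan2(-y[0],y[1])))
# cover in hand, from corners, tongue base
R,t=coverpose(w,[((75,107,4),(62,73)),((75,-107,4),(575,75)),((75,30,4),(236,69.5)),((75,-30,4),(397,70)),((35,0,46),(316,207)),((80,13,4),(283,69)),((80,-13,4),(351,69))])
print(t,R.as_euler('ZYX',degrees=True))
E
```

```text
[ 0.7137 -0.077   0.065 ] [ 0.6987 -0.2888  0.065 ] 0.2123161994665544
box centre [ 0.6314 -0.1776  0.065 ] -4.053400335035352
reproj rms 213.06316263576343
[ 0.8074 -0.2655  0.3386] [  73.8859  -18.4572 -160.0521]
```

View pics/w33.png

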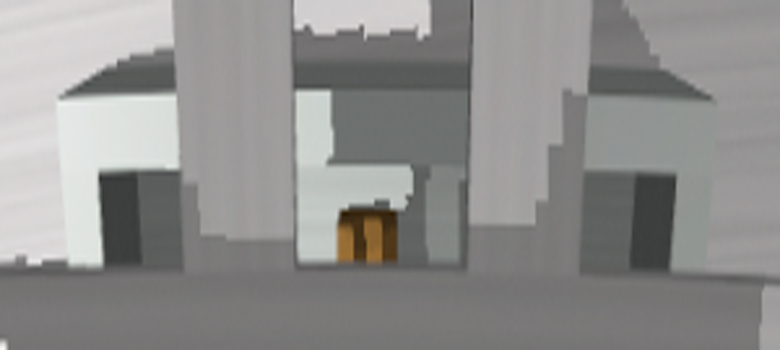

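View pics/w32.png

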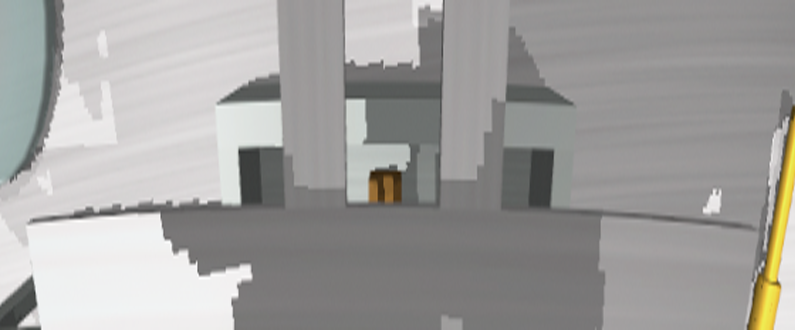

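```bash
python3 - <<'E'
from h import *
np.set_printoptions(precision=4,suppress=True)
w=ctrl.snapshot('wrist');q,R=Rt()
for P,Q,h in (((193,34.4),(444,34.8),.075),((208.5,49.4),(429.6,50),.063)):
    A=onz(w,P,.065);B=onz(w,Q,.065);y=(A-B)/np.linalg.norm(A-B);x=np.array([y[1],-y[0],0])
    print(np.linalg.norm(A-B),"box",(A+B)/2-h*x,np.degrees(np.arctan2(-y[0],y[1])))
g=R.apply([.0003,.0001,-.0245])+q; print("G",g,q)
zt=g[2]-.034
A=onz(w,(62,73.5),zt);B=onz(w,(574,75.5),zt);y=(A-B)/np.linalg.norm(A-B);x=np.array([y[1],-y[0],0])
print(np.linalg.norm(A-B),"cover",(A+B)/2-.075*x,np.degrees(np.arctan2(-y[0],y[1])))
A=onz(w,(237,69),zt);B=onz(w,(397,69.5),zt);print(np.linalg.norm(A-B),(A+B)/2-.075*x)
E
```

```text
0.21086690624818136 box [ 0.6307 -0.1781  0.065 ] -4.226240914736821
0.18871572849546484 box [ 0.6302 -0.1785  0.065 ] -4.283985336911609
G [ 0.63   -0.1768  0.2733] [ 0.6225 -0.1761  0.2499]
0.213009543449299 cover [ 0.6325 -0.1768  0.2393] -4.3624108216942865
0.06370837620553098 [ 0.6323 -0.1762  0.2393]
```

```bash
python3 - <<'E'
from h import *
plan([.6209,-.1777,.0846],-4.25,-17)
E
```

```text
t 43.52 at [ 0.6225 -0.1761  0.2499] [179.987   17.0454  -4.1928] F [ 0.6981 -0.25   -3.9212] op 0.0157538545393235
shift [0.047  0.0016 0.1585] turn [0.0005 0.0008 0.001 ]
```

```bash
python3 -m handwheel '[[0.009,0.001,0.035,0,0,0.001],[0.02,0.0016,0.07,0,0.001,0.001],[0.03,0.0016,0.1,0,0.001,0.001],[0.038,0.0016,0.128,0,0.001,0.001],[0.0435,0.0016,0.147,0,0.001,0.001],[0.047,0.0016,0.1585,0,0.001,0.001],[0.047,0.0016,0.1585,0,0.001,0.001],[0.047,0.0016,0.1585,0,0.001,0.001]]'; python3 - <<'E'
from h import *
plan([.6209,-.1777,.0796],-4.25,-17)
w=ctrl.snapshot('wrist');cv2.imwrite('pics/w34.png',w['img'])
w=ctrl.snapshot('side');crop(w,320,150,470,310,3.7,'pics/s34.png')
E
```

```text
clock: 44.52
tool_pos: [0.6211, -0.1781, 0.0849]
orientation: [179.9, 17.0, -4.3]
force: [0.4, -0.3, -3.4]
opening: 0.0155
t 44.52 at [ 0.6211 -0.1781  0.0849] [179.9487  16.9683  -4.2769] F [ 0.4458 -0.2845 -3.3888] op 0.015544267733994999
shift [ 0.0013 -0.0004  0.0052] turn [ 0.0008 -0.0006 -0.0004]
```

View pics/s34.png

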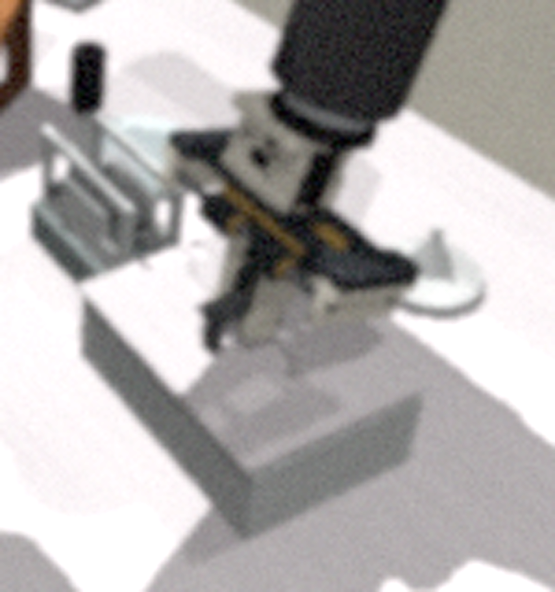

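View pics/w34.png

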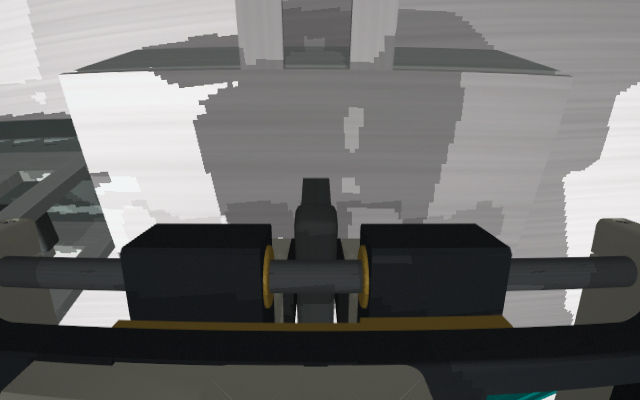

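The cover sits squarely over the box edges in both views. Lowering gently onto the rim.

```bash
python3 -m handwheel '[[0.0005,0,0.0015,0,0,0],[0.0009,0,0.003,0,0,0],[0.0009,0,0.003,0,0,0]]';python3 -m handwheel '[[0.0003,0,0.001,0,0,0],[0.0006,0,0.002,0,0,0],[0.0006,0,0.002,0,0,0]]';python3 -m handwheel '[[0.0003,0,0.001,0,0,0],[0.0003,0,0.001,0,0,0]]'
```

```text
clock: 45.0
tool_pos: [0.6202, -0.178, 0.0805]
orientation: [180.0, 17.1, -4.3]
force: [1.1, 0.1, -3.1]
opening: 0.0154
clock: 45.38
tool_pos: [0.6203, -0.178, 0.079]
orientation: [180.0, 17.1, -4.3]
force: [-1.0, 1.9, 0.6]
opening: 0.0159
clock: 45.62
tool_pos: [0.6203, -0.178, 0.0789]
orientation: [179.9, 17.0, -4.3]
force: [-2.4, 2.0, 6.3]
opening: 0.0158
```

Contact. Releasing and backing off.

```bash
python3 -m handwheel '[[-0.0003,0,-0.001,0,0,0],[-0.0003,0,-0.001,0,0,0],[-0.0003,0,-0.001,0,0,0],[-0.0003,0,-0.001,0,0,0],[-0.0003,0,-0.001,0,0,0],[-0.0003,0,-0.001,0,0,0]]' -0.4; python3 -m handwheel '[[0,0,-0.02,0,0,0],[0,0,-0.05,0,0,0],[0,0,-0.09,0,0,0],[0,0,-0.13,0,0.1,0],[0,0,-0.17,0,0.2,0],[0,0,-0.21,0,0.3,0]]';  python3 - <<'E'
from h import *
plan([.58,-.03,.36],-4.2,0)
w=ctrl.snapshot('wrist');cv2.imwrite('pics/w35.png',w['img'])
w=ctrl.snapshot('side');crop(w,300,140,470,310,3.5,'pics/s35.png')
E
```

```text
clock: 46.38
tool_pos: [0.6203, -0.178, 0.0785]
orientation: [180.0, 17.1, -4.3]
force: [-0.3, 0.3, -0.6]
opening: 0.0611
clock: 47.12
tool_pos: [0.6822, -0.1825, 0.281]
orientation: [180.0, -0.3, -4.3]
force: [-0.2, 0.5, 0.5]
opening: 0.0611
t 47.12 at [ 0.6822 -0.1825  0.281 ] [179.9639  -0.3348  -4.2775] F [-0.247   0.5083  0.47  ] op 0.06110949952563772
shift [-0.1129 -0.1444 -0.0798] turn [ 0.0006 -0.0058 -0.0014]
```

View pics/w35.png

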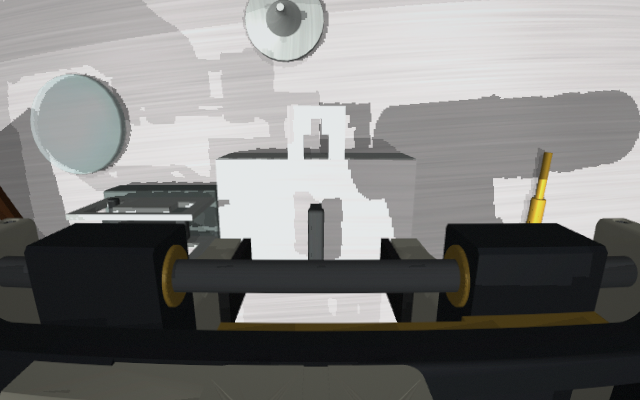

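View pics/s35.png

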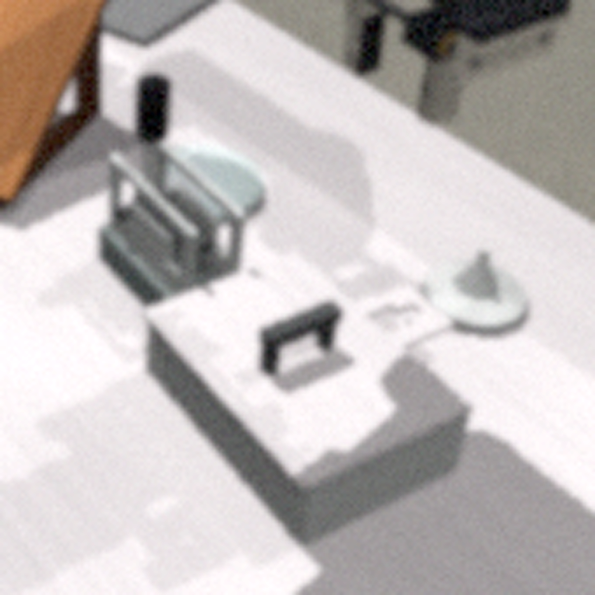

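The cover is flat and square on the box. Moving to where the wrist sees both the cover and the lever.

```bash
python3 -m handwheel '[[-0.02,-0.015,-0.03,0,-0.006,0],[-0.04,-0.03,-0.06,0,-0.006,0],[-0.06,-0.05,-0.08,0,-0.006,0],[-0.08,-0.075,-0.08,0,-0.006,0],[-0.1,-0.1,-0.08,0,-0.006,0],[-0.113,-0.125,-0.08,0,-0.006,0],[-0.113,-0.144,-0.08,0,-0.006,0],[-0.113,-0.144,-0.08,0,-0.006,0]]' -1;  python3 - <<'E'
from h import *
plan([.58,-.03,.36],-4.2,0)
w=ctrl.snapshot('wrist');cv2.imwrite('pics/w36.png',w['img'])
E
```

```text
clock: 48.22
tool_pos: [0.58, -0.0293, 0.359]
orientation: [180.0, 0.2, -4.2]
force: [0.2, -0.3, 0.0]
opening: 0.0877
t 48.23 at [ 0.58   -0.0293  0.359 ] [179.967    0.2257  -4.1832] F [ 0.1792 -0.2665  0.021 ] op 0.08768432941536654
shift [ 0.0001  0.0007 -0.001 ] turn [0.0006 0.0039 0.0003]
```

View pics/w36.png

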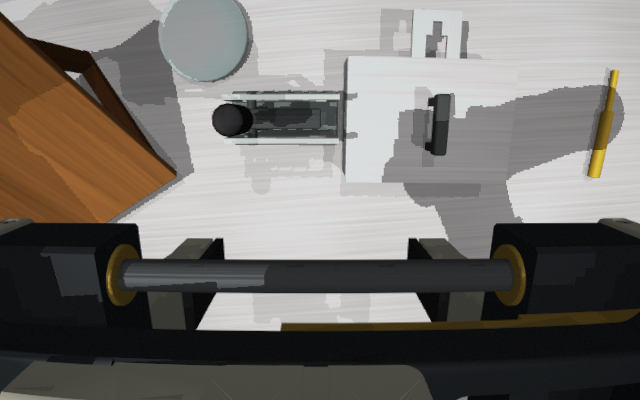

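```bash
python3 - <<'E'
from h import *
np.set_printoptions(precision=4,suppress=True)
w=ctrl.snapshot('wrist');crop(w,330,0,530,200,3,"pics/w37.png")
plan([.6457,.0468,.170],-4.2,0)
E
```

```text
t 48.33 at [ 0.58   -0.0304  0.3587] [179.9442   0.2566  -4.2516] F [-0.7059  0.0497  0.086 ] op 0.08747000485522537
shift [ 0.0606 -0.082   0.1884] turn [ 0.001   0.0045 -0.0009]
```

View pics/w37.png

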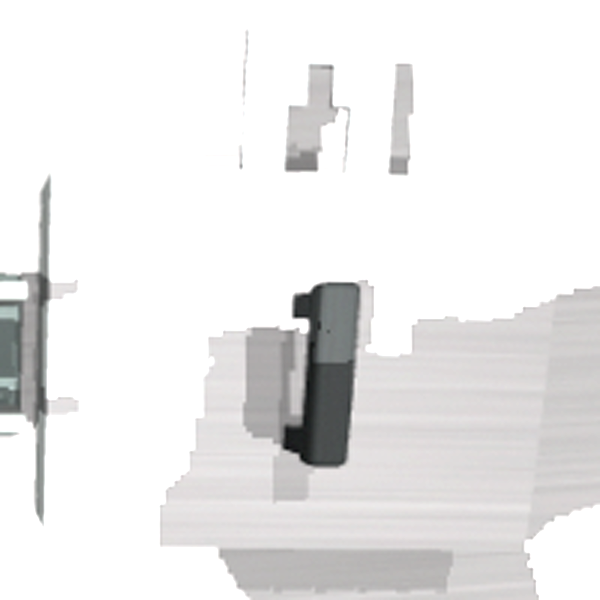

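```bash
python3 -m handwheel '[[0.02,-0.03,0.02,0,0.004,0],[0.04,-0.06,0.05,0,0.004,0],[0.0606,-0.082,0.08,0,0.004,0],[0.0606,-0.082,0.115,0,0.004,0],[0.0606,-0.082,0.15,0,0.004,0],[0.0606,-0.082,0.175,0,0.004,0],[0.0606,-0.082,0.1885,0,0.004,0],[0.0606,-0.082,0.1885,0,0.004,0]]' -1; python3 -m handwheel '[[0,0,0,0,0,0],[0,0,0,0,0,0],[0,0,0,0,0,0],[0,0,0,0,0,0],[0,0,0,0,0,0],[0,0,0,0,0,0],[0,0,0,0,0,0],[0,0,0,0,0,0]]' 1; python3 -c "
from h import *
plan([.6457,.0468,.200],-4.2,0)"
```

```text
clock: 49.32
tool_pos: [0.6454, 0.0462, 0.1694]
orientation: [179.9, 0.1, -4.3]
force: [0.1, -0.5, 0.5]
opening: 0.0873
clock: 50.32
tool_pos: [0.6454, 0.0463, 0.1703]
orientation: [179.9, 0.0, -4.3]
force: [0.3, -3.1, 1.7]
opening: 0.0291
t 50.33 at [0.6454 0.0463 0.1703] [179.9297   0.0048  -4.2829] F [ 0.2875 -3.0983  1.6878] op 0.029118955852907174
shift [ 0.0003 -0.0004 -0.0297] turn [ 0.0012  0.0001 -0.0014]
```

```bash
python3 -m handwheel '[[0,0,-0.01,0,0,0],[0,0,-0.02,0,0,0],[0,0,-0.03,0,0,0],[0,0,-0.03,0,0,0]]'; python3 -m handwheel '[[0,0.015,0,0,0,0],[0,0.03,0,0,0,0],[0,0.045,0,0,0,0],[0,0.06,0,0,0,0],[0,0.072,0,0,0,0],[0,0.079,0,0,0,0],[0,0.0805,0,0,0,0],[0,0.0805,0,0,0,0]]'
```

```text
clock: 50.82
tool_pos: [0.6456, 0.0467, 0.2014]
orientation: [180.0, -0.1, -4.3]
force: [-0.9, -3.3, -3.0]
opening: 0.0295
clock: 51.82
tool_pos: [0.6394, -0.0337, 0.2003]
orientation: [179.9, 0.0, -4.3]
force: [0.0, -0.4, -3.5]
opening: 0.0292
```

```bash
python3 -m handwheel '[[0,0,0.008,0,0,0],[0,0,0.016,0,0,0],[0,0,0.024,0,0,0],[0,0,0.029,0,0,0],[0,0,0.03,0,0,0],[0,0,0.03,0,0,0]]'
```

```text
clock: 52.58
tool_pos: [0.6395, -0.0335, 0.1704]
orientation: [180.0, -0.0, -4.3]
force: [-0.1, -1.2, -2.2]
opening: 0.029
```

Down at the same height as at the start. Releasing, retreating and checking.

```bash
python3 -m handwheel '[[0,0,0,0,0,0],[0,0,0,0,0,0],[0,0,0,0,0,0],[0,0,0,0,0,0],[0,0,0,0,0,0],[0,0,0,0,0,0],[0,0,0,0,0,0]]' -1; python3 -m handwheel '[[0,0,-0.04,0,0,0],[0,0,-0.09,0,0,0],[-0.02,0,-0.14,0,0,0],[-0.06,0,-0.19,0,0,0],[-0.06,0,-0.19,0,0,0]]'
python3 - <<'E'
from h import *
w=ctrl.snapshot('wrist');cv2.imwrite('pics/w40.png',w['img'])
d=ctrl.snapshot('side');cv2.imwrite('pics/s40.png',d['img']);crop(d,300,140,470,310,3.5,'pics/s40c.png')
E
```

```text
clock: 53.45
tool_pos: [0.6395, -0.0335, 0.1703]
orientation: [180.0, -0.0, -4.3]
force: [0.4, 0.2, -0.4]
opening: 0.0866
clock: 54.08
tool_pos: [0.5795, -0.029, 0.3663]
orientation: [-179.9, -0.5, -4.2]
force: [0.4, 0.4, 0.5]
opening: 0.0879
```

View pics/w40.png

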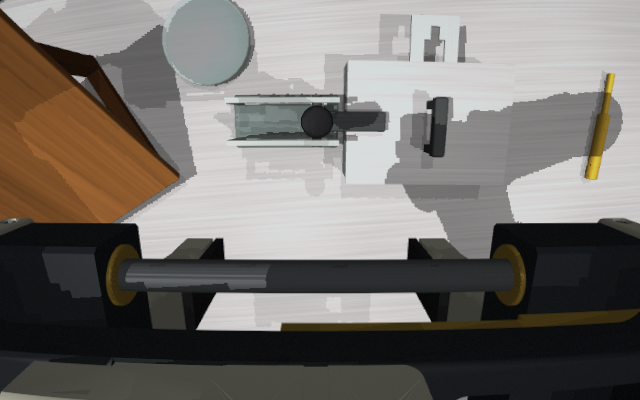

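View pics/s40c.png

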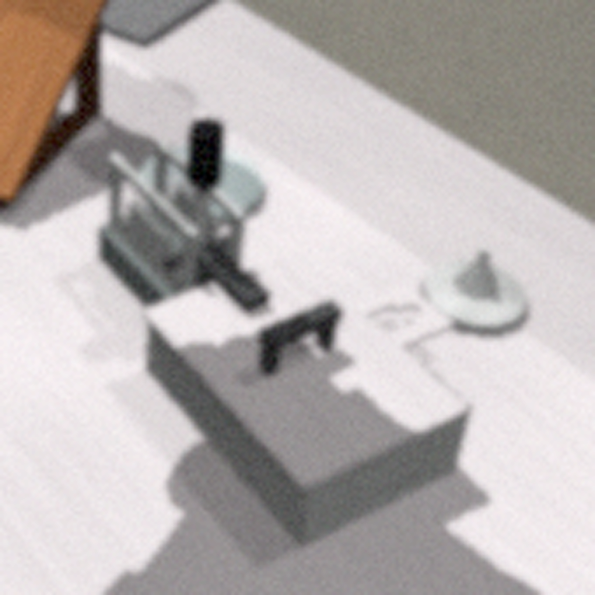

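View pics/s40.png

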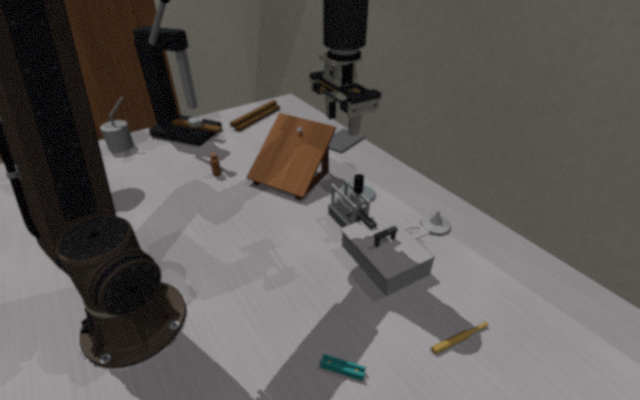

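The side view puts the lever grip at (358.6,183.7). At the start (locked and down) it was at (359,183.5). One last zoom on the cover edges before handing in.

```bash
python3 - <<'E'
from h import *
w=ctrl.snapshot('wrist');g=cv2.resize(w["img"][40:200,325:530],None,fx=3.8,fy=3.7,interpolation=cv2.INTER_CUBIC).astype(float)
cv2.imwrite('pics/w41.png',np.clip((g-90)*1.5,0,255).astype('uint8'))
E
```

```text
(no output)
```

View pics/w41.png

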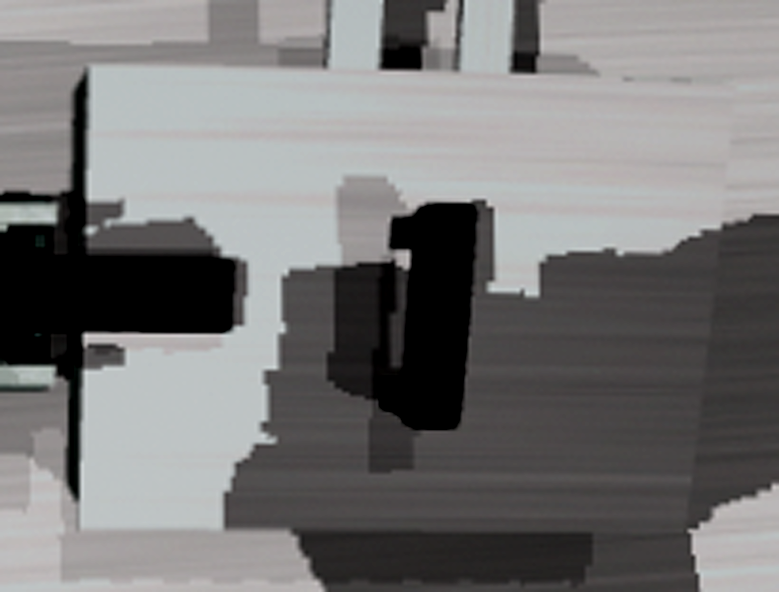

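The cover's outline is square and parallel to the gate, with no rim or opening showing, and the bolt tongue lies over it. Handing in.

```bash
python3 -c "
from plant import ctrl
print(ctrl.get_obs()['clock'],ctrl.close_job())"
```

```text
the job is handed in; nothing more can be done
54.225 None
```

I did the whole job in the order asked and handed it in at 54 s.

- **What I did:** I moved the gate lever to the open notch, laid both bronze strips in the box, and unhooked the cover. I set it flat over the box, then took the lever back and lowered it into the locked notch. Only two strips were on the table. I left the turquoise look-alike and the bystanders alone.
- **Last checks:**
  - **Lever:** the grip appears at the same side-camera pixel as in its locked position at the start, within about half a pixel.
  - **Cover:** it lies square on the box with no opening showing, and the bolt tongue is over it. I judged the final fit by eye and did not re-measure the cover's position after release.
- **What went wrong or disagreed:**
  - **First grasp:** my first try at a strip closed on nothing, because the fingertips sit about 20 mm higher than `ctrl.tip_extent` implies. I went lower and it held.
  - **Cameras:** top and side positions differed from the wrist camera by about 5 mm, so I relied on the wrist.
  - **Cover grasp:** the arm could not reach the full 35° tilt at the rack, so I gripped the handle at 18°. I saw no slip.
  - **Typing error:** one move had a wrong sign, which I corrected before it touched anything.

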